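# Load the palette-knife dryer and start it with the stylus

## Robot

A 6-joint arm with a two-finger parallel gripper is mounted at the origin on the work surface. World frame = base frame: x ahead of the robot, y to its left, z up, the work surface at z = 0. Lengths are in mm, angles in rad, forces in N, time in s.
With the tool pointing down it reaches from about 275 to 825 mm from the base axis. Payload 4.9 kg.
Tool frame: the origin (TCP) lies midway between the tips of the shut fingers; the grasp point (between the pads) lies 19 mm behind it; z points along the fingers, y is the line along which they close (so a half turn about z gives the same grasp; the last joint's range is limited). The gripper opens to 85 mm and grips with 20 to 120 N. Pads are 22 mm wide; open, the fingers measure 114 mm over their backs; the gripper's body (76 mm by 85 mm) begins 54 mm behind the grasp point. The pads swing forward as they close: fully open they stand 13 mm farther back than shut.
Start: joints at [0.978, 0.326, -0.193, 1.052, 0, 1.437], TCP at [243.577, 493.142, 231.281] pointing down, gripper open.
Joint ranges: [-2.65, 2.65], [-0.97, 1.79], [-1.3, 1.35], [-1.93, 2.1], [-1.47, 1.37], [-3.14, 3.14]. Speed limits (rad/s): [2.57, 2.57, 3.14, 3.14, 3.14, 3.14].

## Interface

Orientations are given as a unit quaternion [x, y, z, w].
In Python, from workcell import get_state, read_camera, workorder, look_for gives the robot as it stands.
- The arm moves only by the tool carry_out, never from a script. Its argument "motion" is a list of rows, each an object of numbers: "tx", "ty", "tz": the shift along the tool's x, y, z scaled (see below); "ax", "ay", "az": the turn, a rotation vector about the tool's x, y, z scaled (see below); "fingers": the opening, from -1 (shut) to 1 (fully open). In form: [{"tx": .., "ty": .., "tz": .., "ax": .., "ay": .., "az": .., "fingers": ..}, ...]. A call has 1 to 20 rows; each row shifts and turns the commanded pose from where the row before left it, along the tool's axes as they then stand; what a row does not reach is not made up. The controller multiplies each number of a shift by 25 mm and each number of a turn by 0.15 rad. A row lasts 1/8 s, in which the tool goes at most 62.5 mm and 10.7 degrees, less where a joint would pass 70% of its speed; a pose out of reach is approached as far as the arm can. A call with a number of a shift or a turn outside -1 to 1 is refused whole. A call with a gripper value outside its range is refused whole. The fingers move at their own pace and stop on an object; the grip force is fixed at half the most. Time passes only in rows, so rows that do not move let the fingers close. It gives the time, the measured TCP pose, the force, the opening and the grip force at its end, in the units of the state.
- get_state(): the state, without advancing time (a new reading comes with each control period).
- read_camera(name): name is "scene" or "side" or "wrist"; returns a dict with "pixels" (384x512x3 uint8, red, green, blue), "vfov" (degrees; the focal length in pixels is half the picture's height over the tangent of half this angle, whatever the lens; pixels are square), "cx", "cy" (the principal point, pixels), "eye" and "attitude" of the camera in the world; the wrist camera has in their place "hand_eye" (4x4, takes a point from camera to tool coordinates, whose origin is the TCP and whose axes are the flange's). Camera axes: x right, y up, looking along -z (the intrinsics and any distortion apply to the point x, -y, -z); pixel columns grow to the right and rows downward; lengths in mm; the calibration is good to about 2 mm. A picture is of the moment at which its call begins: read the wrist's pose just before it. There is no depth.
- workorder.close_job(): hands the job in; it is judged then, once.
Trained networks look in a picture, given as the dict that the camera call returned (one of the last four; its "shot" number tells which), for a name from the list of things; names that differ only in an ending like _2 or _b are one class to them, and where a whole thing is asked for, a point or a joint stands for the part that bears it (a point fixed in the world has none). Each returns a list of dicts, best first, with "conf" (0 to 1); they miss things now and then, are a little off and sometimes report something else, mostly with a low value. They report only what shows in the picture. A call takes as long as a camera call. They do not tell look-alikes from the thing itself.
- look_for(picture, thing): "position" ([column, row] in pixels, amid what is visible of it).
The state is a dict: "time_s": time; "joints": joint angles; "joint_vel": joint speeds; "joint_torque": joint torques, N m; "tcp_pos": TCP position; "orientation": TCP orientation; "ft_force": force on the tool from outside, world axes, zero at the start; "torque": the same for the moment, N m; "opening": finger opening in mm; "grasp_force": force on a finger pad.
Only numpy, scipy, OpenCV 4.12 (cv2) and the standard library are available. Lean on these libraries where they do the work, as an engineer would, in place of code of your own. Each camera call takes 0.05 s, during which the arm holds its last target. There are 200 camera calls.

## Task

The rinsed palette knives and scrapers are lying about: slide every one, blade first and fully home, into its own slot of the dryer, scrapers in the wide slots and the narrow palette knives in the narrow slots. When they are all in, take the dotting stylus from its stand and with its tip hold the small recessed start button fully down for two seconds, leaving the big stop button beside it alone, and put the stylus back upright in its stand, seated on its collar. Do not shove the paint jars, cups, basket and brushes about.

Things in the scene. Friction and masses are not known exactly. Their poses are not given: they have to be found in the camera images.
- dryer: Tool dryer, a fixed white console 254 wide x 200 deep x 140 high; origin under its centre, x level, from its front (slots, robot side) to its back. Its front face leans back, at right angles to the slots; the flat deck on top, 140 up, runs from above the origin to the back. Four slots side by side, 60 apart, steel-lipped. A grey control panel 18 high stands on the deck at the right.
- slot0 (a point): Centre of the mouth of a wide slot (50 x 8 mm opening, 100 deep), for scrapers, leftmost seen from the robot, 100 mm above the table. Its x points into the slot (40 degrees below level), y across the opening's width (level), z across its 8 mm height.
- slot1 (a point): Centre of the mouth of a wide slot (50 x 8 mm opening, 100 deep), for scrapers, second from the left seen from the robot, 100 mm above the table. Its x points into the slot (40 degrees below level), y across the opening's width (level), z across its 8 mm height.
- slot2 (a point): Centre of the mouth of a narrow slot (32 x 8 mm opening, 100 deep), for palette knives, third from the left seen from the robot, 100 mm above the table. Its x points into the slot (40 degrees below level), y across the opening's width (level), z across its 8 mm height.
- slot3 (a point): Centre of the mouth of a narrow slot (32 x 8 mm opening, 100 deep), for palette knives, rightmost seen from the robot, 100 mm above the table. Its x points into the slot (40 degrees below level), y across the opening's width (level), z across its 8 mm height.
- knife_a: Palette knife, 49-91 g. Wooden handle 110 x 20 wide x 18 thick, lying flat at the start; origin in the middle of its underside, x along it to the blade, z up (blade's flat). Steel blade 3 thick, 83 long, at mid-thickness (9 up), from 55 ahead of the origin; fully home, the handle's end meets the slot's lip. Blade 24 wide, narrowing at the tip. Goes in a narrow slot. May be absent.
- knife_b: Palette knife, 49-91 g. Wooden handle 110 x 20 wide x 18 thick, lying flat at the start; origin in the middle of its underside, x along it to the blade, z up (blade's flat). Steel blade 3 thick, 83 long, at mid-thickness (9 up), from 55 ahead of the origin; fully home, the handle's end meets the slot's lip. Blade 24 wide, narrowing at the tip. Goes in a narrow slot. May be absent.
- scraper_a: Scraper, 49-91 g. Wooden handle 110 x 20 wide x 18 thick, lying flat at the start; origin in the middle of its underside, x along it to the blade, z up (blade's flat). Steel blade 3 thick, 83 long, at mid-thickness (9 up), from 55 ahead of the origin; fully home, the handle's end meets the slot's lip. Blade widening from 24 to 42, straight tip. Goes in a wide slot. May be absent.
- scraper_b: Scraper, 49-91 g. Wooden handle 110 x 20 wide x 18 thick, lying flat at the start; origin in the middle of its underside, x along it to the blade, z up (blade's flat). Steel blade 3 thick, 83 long, at mid-thickness (9 up), from 55 ahead of the origin; fully home, the handle's end meets the slot's lip. Blade widening from 24 to 42, straight tip. Goes in a wide slot. May be absent.
- stylus: Dotting stylus, 150 long, 40 g, standing upright in its stand, tip down: steel tip 6 dia with a round end, 27 long, then a round wooden body 14 dia up to the top, with a brass collar 26 dia, 5 thick, whose underside is 52 above the tip. Origin at the tip's end, z up along the axis.
- stylus_collar (a point): Centre of the underside of the stylus's collar, 52 above the tip's end.
- stand: Stylus stand: a fixed dark wooden block 60 x 60 x 58 high, with an 18 dia hole 54 deep in its top; the stylus's collar rests on the top.
- stand_hole0 (a point): Centre of the hole's mouth, on the stand's top, 58 above the table.
- start (a joint): Travel of the start button: 0 up, 0.004 m fully down. It springs back; 1.5 N starts it moving, 5 N holds it fully down.
- start_top (a point): Centre of the top of the start button, a 12 dia black cap 5 mm below the panel's top, in a round 14 dia recess in the panel; it is pressed straight down. At rest it is 153 above the table. It is the small hole at the right of the panel, seen from the robot.
- stop (a joint): Travel of the big stop button, a 24 dia raised black cap on a 40 dia ring, top 21 above the panel, 56 mm to the left of the start button: 0 up, 0.005 m down. Leave it alone.
- paint0: Paint jar (bystander), 36 dia x 45 high, on the steel plate close in front of the robot; origin under its centre.
- paint1: Paint jar (bystander), 36 dia x 45 high, on the steel plate close in front of the robot; origin under its centre.
- paint2: Paint jar (bystander), 36 dia x 45 high, on the steel plate close in front of the robot; origin under its centre.
- cup0: Painted bamboo cup (bystander), about 72 dia x 110 high; origin under its centre.
- cup1: Painted bamboo cup (bystander), about 72 dia x 110 high; origin under its centre.
- basket: Round painted basket (bystander), 120 dia x 85 high; origin under its centre.
- brushpot: Steel pot of brushes (bystander), 64 dia, brushes up to 210 high; origin under its centre.
- brush: Paint brush lying on the table (bystander), 170 long; origin on its underside, x along it.
Not all that is in view belongs to the job. What is shaped like the knife_b but purple is not meant.

How it is judged (in metres and radians):
On the way, in this order (a step that is already met when the one before it is completed fails the run):
1. every palette knife and scraper is fully home in a slot of its own width (((x of knife_a in the frame of slot2 above -0.063 m and y of knife_a in the frame of slot2 between -0.02 and 0.02 m and z of knife_a in the frame of slot2 between -0.021 and 0.021 m and angle between the x axis of knife_a and the x axis of slot2, either way round below 0.25 rad) or (x of knife_a in the frame of slot3 above -0.063 m and y of knife_a in the frame of slot3 between -0.02 and 0.02 m and z of knife_a in the frame of slot3 between -0.021 and 0.021 m and angle between the x axis of knife_a and the x axis of slot3, either way round below 0.25 rad)) and ((x of knife_b in the frame of slot2 above -0.063 m and y of knife_b in the frame of slot2 between -0.02 and 0.02 m and z of knife_b in the frame of slot2 between -0.021 and 0.021 m and angle between the x axis of knife_b and the x axis of slot2, either way round below 0.25 rad) or (x of knife_b in the frame of slot3 above -0.063 m and y of knife_b in the frame of slot3 between -0.02 and 0.02 m and z of knife_b in the frame of slot3 between -0.021 and 0.021 m and angle between the x axis of knife_b and the x axis of slot3, either way round below 0.25 rad)) and ((x of scraper_a in the frame of slot0 above -0.063 m and y of scraper_a in the frame of slot0 between -0.02 and 0.02 m and z of scraper_a in the frame of slot0 between -0.021 and 0.021 m and angle between the x axis of scraper_a and the x axis of slot0, either way round below 0.25 rad) or (x of scraper_a in the frame of slot1 above -0.063 m and y of scraper_a in the frame of slot1 between -0.02 and 0.02 m and z of scraper_a in the frame of slot1 between -0.021 and 0.021 m and angle between the x axis of scraper_a and the x axis of slot1, either way round below 0.25 rad)) and ((x of scraper_b in the frame of slot0 above -0.063 m and y of scraper_b in the frame of slot0 between -0.02 and 0.02 m and z of scraper_b in the frame of slot0 between -0.021 and 0.021 m and angle between the x axis of scraper_b and the x axis of slot0, either way round below 0.25 rad) or (x of scraper_b in the frame of slot1 above -0.063 m and y of scraper_b in the frame of slot1 between -0.02 and 0.02 m and z of scraper_b in the frame of slot1 between -0.021 and 0.021 m and angle between the x axis of scraper_b and the x axis of slot1, either way round below 0.25 rad))), for 0.3 s.
2. with all of them home, the stylus's tip holds the start button fully down for two seconds (1.5 s will do) (all of step 1 and value of joint start above 0.003 m and distance between stylus and start_top below 0.007 m), for 1.5 s.
At the end, for the whole second after the job is handed in: Each knife and scraper present is in a slot of its own width, its neck within 8 mm of the mouth (handle's middle within 20 mm sideways, 0.25 rad); the stylus is upright (0.12 rad) in its stand, collar within 5 mm of its top; start button up; all released and at rest (all of step 1 and linear speed of each of knife_a, knife_b, scraper_a, scraper_b, stylus below 0.02 m/s and horizontal distance between stylus_collar and stand_hole0 below 0.006 m and z of stylus_collar in the frame of stand between 0.054 and 0.063 m and angle between stylus's own z axis and vertical below 0.12 rad and value of joint start below 0.001 m); the robot touches nothing.
It fails at once if the stop button is pressed (value of joint stop above 0.002 m).
It fails at once if a paint jar, cup, basket or brush is shoved more than 4 cm (distance of any of paint0, paint1, paint2, cup0, cup1, basket, brushpot, brush from where it was at the start of the episode above 0.04 m).
Of knife_a, knife_b, scraper_a, scraper_b only 3 to 4 are there at a start; the rules pass over those that are not, and their reading is None.
At some moment in a run one of knife_a, knife_b, scraper_a, scraper_b may be knocked a few centimetres aside while the robot is not near it.
It also fails if it takes over 208 s, if anything falls off the work surface, if the arm or the gripper's body presses on something with over 40 N, if the wrist force passes 120 N, or if a joint passes its speed limit or range.

## Working session

There is one attempt and no reset: what is moved stays moved. The work goes in short steps, Python scripts to look and compute and a tool call to move; the robot and the scene stay as the last step left them, time stands still between calls to the robot, and variables do not carry over. Pictures are saved under pics/ and viewed, at most 14 in all, crops included, and the job is handed in when it is done.

Besides the shell and the picture viewer there is one more tool, called as name([rows], argument=value, ...), one row to a line, values as JSON. carry_out: Moves the arm, as the interface text tells. Shifts and turns lie within -1 to 1; 1 stands for 25 mm of shift or 0.15 rad of turn. Its arguments: {"type":"object","properties":{"motion":{"type":"array"}},"required":["motion"]}

```bash
ls; mkdir -p pics; python3 - <<'E'
from workcell import get_state, read_camera, look_for
import cv2,json
s=get_state(); print({k:s[k] for k in('time_s','tcp_pos','orientation','opening')})
ims={}
for n in("scene","side"):
    p=read_camera(n); ims[n]=p
    print(n,{k:v for k,v in p.items() if k!='pixels'})
    cv2.imwrite(f'pics/{n}0.png',cv2.cvtColor(p['pixels'],cv2.COLOR_RGB2BGR))
for n,p in ims.items():
    for t in('dryer','knife_a','scraper_a','stylus','stand','start','stop','brush'):
        print(n,t,[(round(d['conf'],2),[round(float(x),1) for x in d['position']]) for d in look_for(p,t)])
E
```

```text
pics
{'time_s': 0.0, 'tcp_pos': array([243.24686385, 492.62190995, 230.50857178]), 'orientation': array([ 2.27407294e-01,  9.73799348e-01, -8.14822170e-04, -2.96674441e-04]), 'opening': 85.24433528592374}
scene {'vfov': 53.2941618861208, 'cx': 254.24890834579895, 'cy': 195.47510394277376, 'eye': array([1046.45747476,  372.00616394,  987.88279067]), 'attitude': array([0.14058543, 0.29006927, 0.85146075, 0.41365463]), 'shot': 1}
side {'vfov': 57.160690508587834, 'cx': 259.6853825445789, 'cy': 191.05361723153877, 'eye': array([207.69287663, 928.75409966, 747.57586004]), 'attitude': array([-0.0813428 ,  0.48069567,  0.86305317, -0.13211451]), 'shot': 2}
scene dryer [(0.87, [249.4, 236.2])]
scene knife_a [(0.84, [411.0, 255.0]), (0.74, [196.3, 160.9]), (0.57, [342.8, 260.2])]
scene scraper_a [(0.67, [153.9, 154.2]), (0.65, [219.3, 178.3])]
scene stylus [(0.71, [152.1, 150.1]), (0.69, [401.9, 305.1])]
scene stand [(0.82, [393.4, 316.7]), (0.38, [249.4, 238.5]), (0.32, [284.6, 195.0])]
scene start []
scene stop [(0.58, [235.5, 215.0]), (0.18, [195.6, 163.5])]
scene brush [(0.89, [185.8, 129.3])]
side dryer [(0.83, [236.9, 214.0]), (0.75, [283.3, 193.6]), (0.43, [186.9, 302.0])]
side knife_a [(0.95, [251.0, 276.3]), (0.72, [273.8, 334.0]), (0.55, [290.6, 194.9]), (0.41, [289.7, 177.2])]
side scraper_a [(0.77, [289.4, 195.4])]
side stylus [(0.67, [193.2, 296.9]), (0.6, [287.1, 196.0])]
side stand [(0.8, [194.5, 318.9])]
side start [(0.3, [250.8, 277.2])]
side stop [(0.36, [284.7, 181.1])]
side brush [(0.49, [192.7, 300.3]), (0.39, [237.0, 214.0])]
```

```bash
python3 - <<'E'
import cv2
for n in("scene","side"):
    cv2.imwrite(f'pics/{n}0b.png',cv2.resize(cv2.imread(f'pics/{n}0.png'),(800,600),interpolation=cv2.INTER_CUBIC))
E
```

```text
(no output)
```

View pics/scene0b.png

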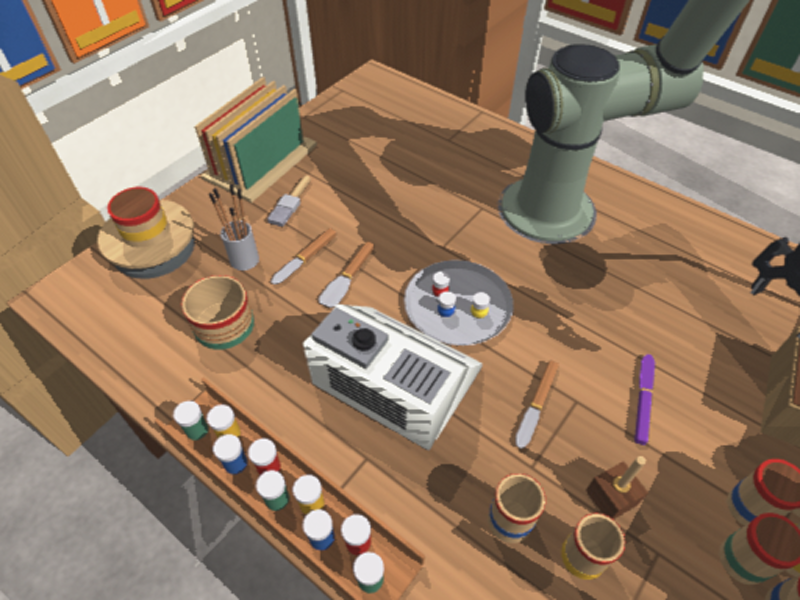

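View pics/side0b.png

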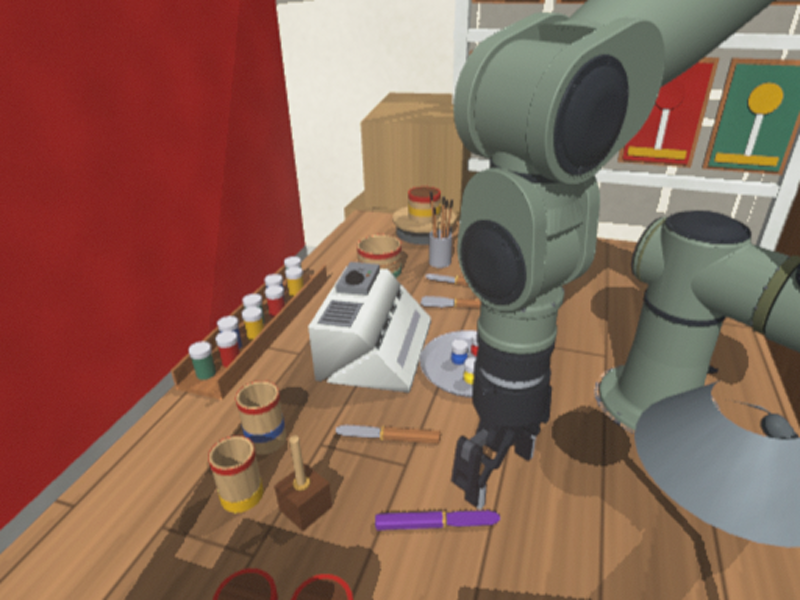

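```bash
cat > h.py <<'E'
import numpy as np, cv2
from scipy.spatial.transform import Rotation as R
from workcell import get_state, read_camera, look_for
def cam(n):
    s=get_state(); p=read_camera(n)
    if n=='wrist':
        T=np.eye(4);T[:3,:3]=R.from_quat(s['orientation']).as_matrix();T[:3,3]=s['tcp_pos']
        C=T@np.array(p['hand_eye']); p['C']=C
    else:
        C=np.eye(4);C[:3,:3]=R.from_quat(p['attitude']).as_matrix();C[:3,3]=p['eye'];p['C']=C
    p['f']=p['pixels'].shape[0]/2/np.tan(np.radians(p['vfov'])/2)
    return p
def ray(p,uv):
    d=np.array([(uv[0]-p['cx'])/p['f'],-(uv[1]-p['cy'])/p['f'],-1.])
    return p['C'][:3,3],p['C'][:3,:3]@d
def onz(p,uv,z):
    o,d=ray(p,uv); return o+d*(z-o[2])/d[2]
def proj(p,X):
    q=(np.atleast_2d(X)-p['C'][:3,3])@p['C'][:3,:3]
    return np.c_[p['cx']+p['f']*q[:,0]/-q[:,2],p['cy']-p['f']*q[:,1]/-q[:,2]]
def save(p,name,crop=None,size=(800,600)):
    im=cv2.cvtColor(p['pixels'],cv2.COLOR_RGB2BGR)
    if crop: im=im[crop[1]:crop[3],crop[0]:crop[2]]
    cv2.imwrite('pics/'+name,cv2.resize(im,size,interpolation=cv2.INTER_CUBIC))
E
python3 - <<'E'
from h import *
np.set_printoptions(precision=1,suppress=True)
p=cam('scene');k=1/1.5625
for n,uv,z in [('knife1 handle end',(552,362),9),('knife1 blade tip',(522,445),9),('knife2 end',(333,233),9),('knife2 tip',(275,281),9),('scr end',(370,245),9),('scr tip',(328,303),9),('purple',(645,400),9),('stand top',(622,480),58),('cup0',(518,480),110),('cup1',(595,522),110),
 ('plate',(460,302),0),('deck L',(333,308),140),('deck R',(480,368),140),('deck br',(435,445),140),('deck bl',(305,348),140),('stop',(363,338),170),('start',(337,328),158),('basket',(217,300),85),('pot',(240,250),50),('paintR',(441,280),45),('paintB',(447,300),45),('paintY',(481,300),45)]:
    print(n,onz(p,np.array(uv)*k,z))
E
```

```text
knife1 handle end [378.  224.7   9. ]
knife1 blade tip [561.6 267.9   9. ]
knife2 end [ 380.8 -338.7    9. ]
knife2 tip [ 563.6 -340.5    9. ]
scr end [ 357.5 -248.4    9. ]
scr tip [ 537.8 -211.5    9. ]
purple [345. 400.   9.]
stand top [538.8 430.2  58. ]
cup0 [664.4 303.3 110. ]
cup1 [649.5 423.6 110. ]
plate [360.3  -1.2   0. ]
deck L [ 608.8 -118.8  140. ]
deck R [551.5 156.4 140. ]
deck br [708.1 178.1 140. ]
deck bl [701.8 -98.9 140. ]
stop [640.2 -20.4 170. ]
start [645.8 -74.3 158. ]
basket [ 703.6 -338.7   85. ]
pot [ 568.9 -431.1   50. ]
paintR [368.3 -47.6  45. ]
paintB [403.5  -7.6  45. ]
paintY [361.4  46.   45. ]
```

```bash
cat >> h.py <<'E'
def down(yaw,pitch=0):
    """tool pointing down, tool y at angle yaw+90deg in the plane; pitch tips the tool as a blade pointing (cos yaw, sin yaw) would dip"""
    z=np.radians(yaw);Y=np.array([-np.sin(z),np.cos(z),0]);
    M=np.c_[[-np.cos(z),-np.sin(z),0],Y,[0,0,-1]]
    return R.from_rotvec(Y*np.radians(pitch)).as_matrix()@M
def plan(pos,M,n,s=None,start=None):
    if start is None:
        s=s or get_state(); p0=np.array(s['tcp_pos']);M0=R.from_quat(s['orientation']).as_matrix()
    else: p0,M0=start
    r=R.from_matrix(M0.T@M).as_rotvec()/n; A=R.from_rotvec(r).as_matrix()
    S=sum(np.linalg.matrix_power(A,k) for k in range(n))
    t=np.linalg.solve(S,M0.T@(np.array(pos)-p0))
    print(n,'rows: t',np.round(t/25,3),'a',np.round(r/.15,3),'MAX' ,np.round(max(abs(t/25).max(),abs(r/.15).max()),2))
E
python3 - <<'E'
from h import *
np.set_printoptions(precision=1,suppress=True)
p=cam('wrist');print(p['hand_eye'],p['vfov'],p['cx'],p['cy'])
plan([450,20,420],down(0),20)
E
```

```text
[[  -0.     1.     0.3   79.2]
 [   1.     0.    -0.    -0. ]
 [  -0.     0.3   -1.  -142.6]
 [   0.     0.     0.     1. ]] 65.20541921296824 258.03909375359854 188.99531754896108
20 rows: t [-0.6 -0.8 -0.4] a [-0.  -0.  -0.2] MAX 0.83
```

```bash
sed -i "s/print(n,'rows.*/print(n,'rows: t',[round(float(x),3) for x in t\/25],'a',[round(float(x),3) for x in r\/.15])/" h.py; python3 - <<'E'
from h import *
plan([430,20,400],down(0),20)
E
```

```text
20 rows: t [-0.593, -0.837, -0.337] a [-0.0, -0.0, -0.153]
```

carry_out([
  {"tx": -0.593, "ty": -0.837, "tz": -0.337, "az": -0.153, "fingers": 1},
  {"tx": -0.593, "ty": -0.837, "tz": -0.337, "az": -0.153, "fingers": 1},
  {"tx": -0.593, "ty": -0.837, "tz": -0.337, "az": -0.153, "fingers": 1},
  {"tx": -0.593, "ty": -0.837, "tz": -0.337, "az": -0.153, "fingers": 1},
  {"tx": -0.593, "ty": -0.837, "tz": -0.337, "az": -0.153, "fingers": 1},
  {"tx": -0.593, "ty": -0.837, "tz": -0.337, "az": -0.153, "fingers": 1},
  {"tx": -0.593, "ty": -0.837, "tz": -0.337, "az": -0.153, "fingers": 1},
  {"tx": -0.593, "ty": -0.837, "tz": -0.337, "az": -0.153, "fingers": 1},
  {"tx": -0.593, "ty": -0.837, "tz": -0.337, "az": -0.153, "fingers": 1},
  {"tx": -0.593, "ty": -0.837, "tz": -0.337, "az": -0.153, "fingers": 1},
  {"tx": -0.593, "ty": -0.837, "tz": -0.337, "az": -0.153, "fingers": 1},
  {"tx": -0.593, "ty": -0.837, "tz": -0.337, "az": -0.153, "fingers": 1},
  {"tx": -0.593, "ty": -0.837, "tz": -0.337, "az": -0.153, "fingers": 1},
  {"tx": -0.593, "ty": -0.837, "tz": -0.337, "az": -0.153, "fingers": 1},
  {"tx": -0.593, "ty": -0.837, "tz": -0.337, "az": -0.153, "fingers": 1},
  {"tx": -0.593, "ty": -0.837, "tz": -0.337, "az": -0.153, "fingers": 1},
  {"tx": -0.593, "ty": -0.837, "tz": -0.337, "az": -0.153, "fingers": 1},
  {"tx": -0.593, "ty": -0.837, "tz": -0.337, "az": -0.153, "fingers": 1},
  {"tx": -0.593, "ty": -0.837, "tz": -0.337, "az": -0.153, "fingers": 1},
  {"tx": -0.593, "ty": -0.837, "tz": -0.337, "az": -0.153, "fingers": 1},
])

```text
validation failed for argument at $.mo...
```

```bash
python3 - <<'E'
from h import *
s=get_state();print(s['time_s'],s['tcp_pos'],s['orientation'],s['joints'])
p=cam('wrist');save(p,'w1.png')
np.savez('w1.npz',**{k:p[k] for k in('pixels','C','f','cx','cy')})
for t in('dryer','knife_a','scraper_a','start','stop'):
    print(t,[(round(d['conf'],2),[round(float(x),1) for x in d['position']]) for d in look_for(p,t)])
p=cam('scene')
for t in('knife_a','scraper_a','stylus','stand','start','stop'):
    print(t,[(round(d['conf'],2),[round(float(x),1) for x in d['position']]) for d in look_for(p,t)])
E
```

```text
1.0 [243.57519836 493.12994567 231.26592132] [ 2.27391441e-01  9.73803436e-01 -1.83615675e-05 -1.61814837e-05] [ 9.77781702e-01  3.26220041e-01 -1.92610492e-01  1.05201163e+00
  1.71861442e-05  1.43657792e+00]
dryer []
knife_a [(0.86, [229.1, 249.3]), (0.72, [174.3, 342.9])]
scraper_a []
start []
stop []
knife_a [(0.97, [343.5, 260.3]), (0.87, [411.6, 253.8]), (0.53, [196.8, 164.4])]
scraper_a [(0.97, [220.7, 177.6])]
stylus [(0.48, [400.1, 303.5])]
stand [(0.98, [391.6, 317.8]), (0.7, [247.9, 236.4])]
start []
stop [(0.39, [234.8, 213.5]), (0.23, [307.8, 197.0])]
```

View pics/w1.png

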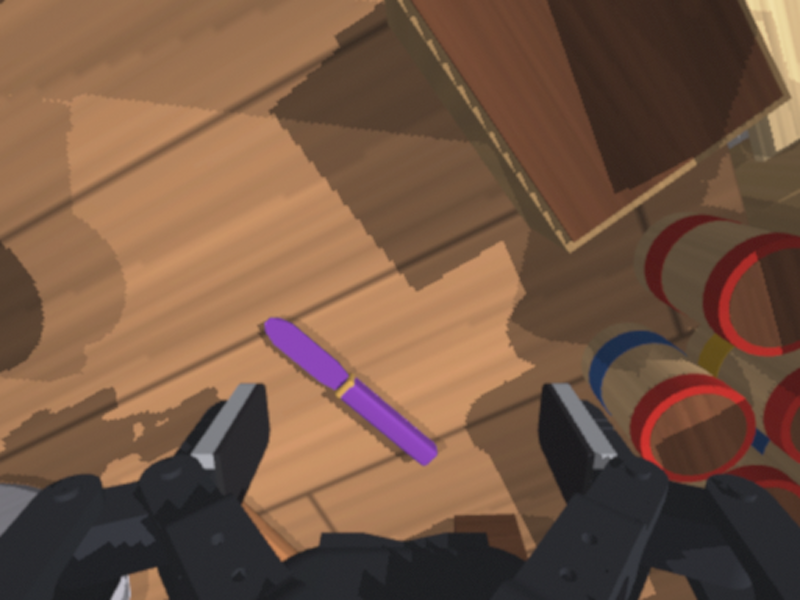

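carry_out([
  {"tx": -0.593, "ty": -0.837, "tz": -0.337, "ax": 0, "ay": 0, "az": -0.153, "fingers": 1},
  {"tx": -0.593, "ty": -0.837, "tz": -0.337, "ax": 0, "ay": 0, "az": -0.153, "fingers": 1},
  {"tx": -0.593, "ty": -0.837, "tz": -0.337, "ax": 0, "ay": 0, "az": -0.153, "fingers": 1},
  {"tx": -0.593, "ty": -0.837, "tz": -0.337, "ax": 0, "ay": 0, "az": -0.153, "fingers": 1},
  {"tx": -0.593, "ty": -0.837, "tz": -0.337, "ax": 0, "ay": 0, "az": -0.153, "fingers": 1},
  {"tx": -0.593, "ty": -0.837, "tz": -0.337, "ax": 0, "ay": 0, "az": -0.153, "fingers": 1},
  {"tx": -0.593, "ty": -0.837, "tz": -0.337, "ax": 0, "ay": 0, "az": -0.153, "fingers": 1},
  {"tx": -0.593, "ty": -0.837, "tz": -0.337, "ax": 0, "ay": 0, "az": -0.153, "fingers": 1},
  {"tx": -0.593, "ty": -0.837, "tz": -0.337, "ax": 0, "ay": 0, "az": -0.153, "fingers": 1},
  {"tx": -0.593, "ty": -0.837, "tz": -0.337, "ax": 0, "ay": 0, "az": -0.153, "fingers": 1},
  {"tx": -0.593, "ty": -0.837, "tz": -0.337, "ax": 0, "ay": 0, "az": -0.153, "fingers": 1},
  {"tx": -0.593, "ty": -0.837, "tz": -0.337, "ax": 0, "ay": 0, "az": -0.153, "fingers": 1},
  {"tx": -0.593, "ty": -0.837, "tz": -0.337, "ax": 0, "ay": 0, "az": -0.153, "fingers": 1},
  {"tx": -0.593, "ty": -0.837, "tz": -0.337, "ax": 0, "ay": 0, "az": -0.153, "fingers": 1},
  {"tx": -0.593, "ty": -0.837, "tz": -0.337, "ax": 0, "ay": 0, "az": -0.153, "fingers": 1},
  {"tx": -0.593, "ty": -0.837, "tz": -0.337, "ax": 0, "ay": 0, "az": -0.153, "fingers": 1},
  {"tx": -0.593, "ty": -0.837, "tz": -0.337, "ax": 0, "ay": 0, "az": -0.153, "fingers": 1},
  {"tx": -0.593, "ty": -0.837, "tz": -0.337, "ax": 0, "ay": 0, "az": -0.153, "fingers": 1},
  {"tx": -0.593, "ty": -0.837, "tz": -0.337, "ax": 0, "ay": 0, "az": -0.153, "fingers": 1},
  {"tx": -0.593, "ty": -0.837, "tz": -0.337, "ax": 0, "ay": 0, "az": -0.153, "fingers": 1},
])

```text
time_s: 4.15
tcp_pos: [430.4, 19.4, 400.2]
orientation: [-0.0, 1.0, 0.0, 0.0]
ft_force: [0.1, 0.1, 0.4]
opening: 85.4
grasp_force: 0.0
```

```bash
python3 - <<'E'
from h import *
s=get_state();print(s['joints'])
p=cam('wrist');save(p,'w2.png')
np.savez('w2.npz',**{k:p[k] for k in('pixels','C','f','cx','cy')})
for t in('dryer','knife_a','scraper_a','start','stop'):
    print(t,[(round(d['conf'],2),[round(float(x),1) for x in d['position']]) for d in look_for(p,t)])
E
```

```text
[-1.26650928e-01  3.92155321e-02 -1.20932747e-01  1.41023779e+00
  1.03728830e-04 -1.27442933e-01]
dryer [(0.65, [483.7, 202.9]), (0.57, [255.0, 239.4])]
knife_a [(0.97, [482.5, 78.9]), (0.68, [57.3, 155.2]), (0.61, [386.0, 155.0]), (0.43, [500.0, 212.2])]
scraper_a [(0.97, [121.7, 156.7])]
start []
stop [(0.59, [230.7, 296.3]), (0.18, [253.7, 239.5])]
```

View pics/w2.png

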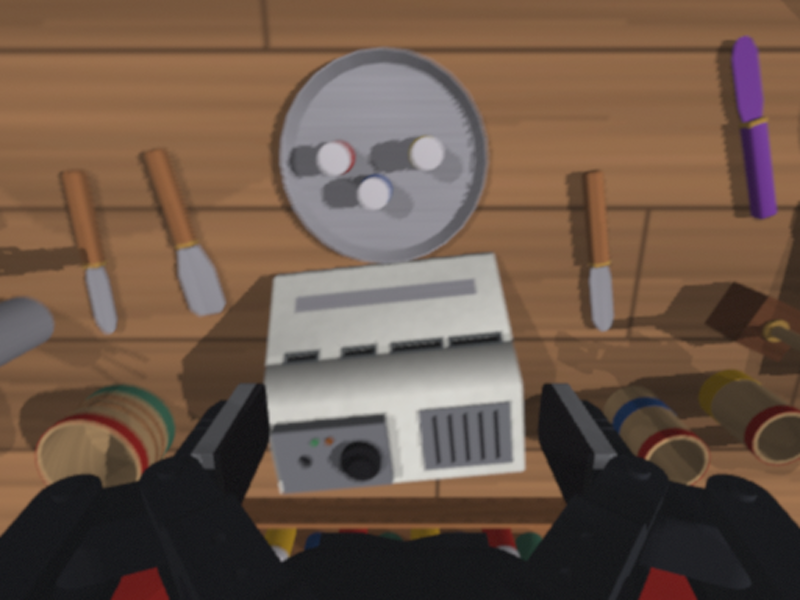

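```bash
python3 - <<'E'
from h import *
np.set_printoptions(precision=1,suppress=True)
d=np.load('w2.npz');p={k:d[k] for k in d};p['f']=float(p['f']);k=.64
for n,uv,z in [('start',(306,461),156),('stop',(359,460),179),('deck bl',(281,493),140),('deck br',(524,470),140),('slot3',(302,356),100),('slot2',(358,351),100),('slot1',(416,345),100),('slot0',(475,339),100),
 ('k97 end',(72,172),18),('k97 neck',(95,266),9),('k97 tip',(108,330),9),('scr end',(154,152),18),('scr neck',(184,247),9),('scr tip',(207,311),9),('k2 end',(595,172),18),('k2 neck',(598,265),9),('k2 tip',(602,327),9)]:
    print(n,onz(p,np.array(uv)*k,z))
plan([475,18,190],down(5,-25),20)
E
```

```text
start [648.2 -75.7 156. ]
stop [629.4 -21.1 179. ]
deck bl [ 700.3 -108.3  140. ]
deck br [671.4 143.8 140. ]
slot3 [561.8 -85.3 100. ]
slot2 [556.1 -27.1 100. ]
slot1 [549.3  32.7 100. ]
slot0 [542.6  93.1 100. ]
k97 end [ 381.9 -339.4   18. ]
k97 neck [ 489.3 -341.8    9. ]
k97 tip [ 570.2 -342.3    9. ]
scr end [ 361.2 -247.1   18. ]
scr neck [ 466.5 -234.2    9. ]
scr tip [ 545.3 -217.8    9. ]
k2 end [381.6 227.4  18. ]
k2 neck [487.7 248.    9. ]
k2 tip [565.9 263.    9. ]
20 rows: t [-0.003, -0.012, 0.432] a [-0.006, -0.146, -0.028]
```

carry_out([
  {"tx": -0.006, "ty": -0.024, "tz": 0.864, "ax": -0.012, "ay": -0.292, "az": -0.056, "fingers": 1},
  {"tx": -0.006, "ty": -0.024, "tz": 0.864, "ax": -0.012, "ay": -0.292, "az": -0.056, "fingers": 1},
  {"tx": -0.006, "ty": -0.024, "tz": 0.864, "ax": -0.012, "ay": -0.292, "az": -0.056, "fingers": 1},
  {"tx": -0.006, "ty": -0.024, "tz": 0.864, "ax": -0.012, "ay": -0.292, "az": -0.056, "fingers": 1},
  {"tx": -0.006, "ty": -0.024, "tz": 0.864, "ax": -0.012, "ay": -0.292, "az": -0.056, "fingers": 1},
  {"tx": -0.006, "ty": -0.024, "tz": 0.864, "ax": -0.012, "ay": -0.292, "az": -0.056, "fingers": 1},
  {"tx": -0.006, "ty": -0.024, "tz": 0.864, "ax": -0.012, "ay": -0.292, "az": -0.056, "fingers": 1},
  {"tx": -0.006, "ty": -0.024, "tz": 0.864, "ax": -0.012, "ay": -0.292, "az": -0.056, "fingers": 1},
  {"tx": -0.006, "ty": -0.024, "tz": 0.864, "ax": -0.012, "ay": -0.292, "az": -0.056, "fingers": 1},
  {"tx": -0.006, "ty": -0.024, "tz": 0.864, "ax": -0.012, "ay": -0.292, "az": -0.056, "fingers": 1},
  {"tx": 0, "ty": 0, "tz": 0, "ax": 0, "ay": 0, "az": 0, "fingers": 1},
])

```text
time_s: 5.82
tcp_pos: [471.1, 18.2, 187.9]
orientation: [-0.042, 0.976, 0.01, 0.215]
ft_force: [-0.8, -0.5, 0.1]
opening: 85.4
grasp_force: 0.0
```

```bash
python3 - <<'E'
from h import *
s=get_state();print(s['time_s'],s['tcp_pos'],s['joints'])
p=cam('wrist');save(p,'w3.png')
np.savez('w3.npz',**{k:p[k] for k in('pixels','C','f','cx','cy')})
E
```

```text
5.825 [471.11915473  18.20035939 187.92804534] [-0.19524763 -0.06593587 -0.88908601  0.32901965  0.11771609 -0.25636824]
```

View pics/w3.png

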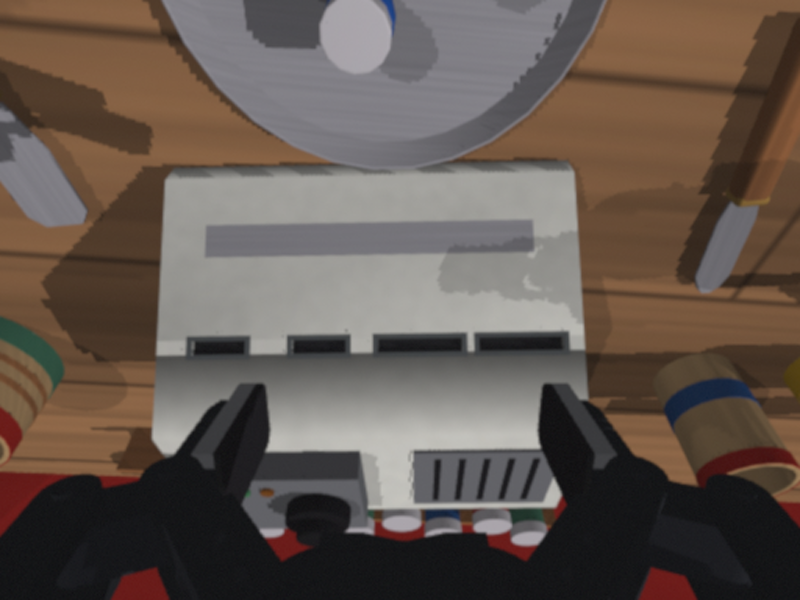

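```bash
cat > fit.py <<'E'
from h import *
from scipy.optimize import least_squares
np.set_printoptions(precision=2,suppress=True)
def load(f):
    d=np.load(f);p={k:d[k] for k in d};p['f']=float(p['f']);return p
p=load('w3.npz')
g=p['pixels'].max(2).astype(np.uint8)
b=(g<60).astype(np.uint8); b[:205]=0;b[235:]=0
n,l,st,c=cv2.connectedComponentsWithStats(b)
c=[i for i in range(1,n) if st[i][2]>25 and st[i][2]<80 and st[i][3]<16]
c.sort(key=lambda i:-st[i][0])
big=cv2.resize(g,None,fx=8,fy=8,interpolation=cv2.INTER_CUBIC)
obs=[]
for i in c:
    x,y,w,h,a=st[i]
    sub=cv2.minAreaRect(np.argwhere(l==i)[:,::-1].astype(np.float32))
    m=cv2.moments((np.clip(110-g[y-3:y+h+3,x-3:x+w+3].astype(float),0,70)))
    cx,cy=x-3+m['m10']/m['m00'],y-3+m['m01']/m['m00']
    print(st[i],sub,cx,cy,onz(p,(cx,cy),100)); obs.append((cx,cy))
obs=np.array(obs)
E
python3 fit.py; python3 - <<'E'
from h import *
d=np.load('w3.npz');g=d['pixels'].max(2)
for c in(135,200,270,335): print(c,g[205:235,c])
r=220
print(g[219,112:168]);print(g[219,180:230])
save({'pixels':d['pixels']},'w3c.png',(96,200,384,240),(800,112))
E
```

```text
[306 215  55  10 527] ((332.9999694824219, 219.5), (53.99999237060547, 8.999998092651367), 0.0) 333.4751790168155 219.92575830718482 [543.07  94.46 100.  ]
[242 216  54  10 514] ((268.5, 220.5), (9.0, 53.0), 90.0) 268.3888582910063 220.853925708341 [549.47  34.59 100.  ]
[187 217  35  10 324] ((204.0, 221.5), (9.0, 34.0), 90.0) 203.86433436532508 221.83804953560372 [555.94 -25.1  100.  ]
[124 218  33  10 307] ((140.0, 222.5), (9.0, 32.0), 90.0) 140.1361864003804 222.72591535901094 [562.24 -84.39 100.  ]
135 [148 148 149 149 149 149 149 150 148 134 101  72  66  52  34  29  25  24
  26  24  23  36  58  68  72  74  80  83  85  88]
200 [163 164 165 166 167 166 166 165 150 113  78  68  55  38  31  31  31  28
  25  25  39  59  69  72  75  82  84  87  89  91]
270 [174 175 175 176 176 176 174 157 116  80  69  55  38  33  31  30  27  24
  25  38  58  70  72  77  83  87  90  91  94  96]
335 [179 178 179 179 180 179 165 124  81  68  57  38  30  26  28  28  26  23
  34  55  68  72  75  82  85  88  89  91  93  96]
[166 165 166 167 165 163 149 110  74  70  88  98  78  41  34  37  37  35
  37  36  37  36  35  34  35  35  35  34  34  35  34  34  33  34  34  33
  34  33  33  31  29  30  29  31  50  66  72  93 138 166 169 170 171 171
 171 172]
[172 172 166 133  80  72  84  78  45  30  29  31  33  32  32  33  33  33
  32  32  31  30  33  32  33  32  32  33  33  31  29  28  28  30  31  29
  27  27  25  28  38  58  70  80 132 171 174 175 175 174]
```

View pics/w3c.png

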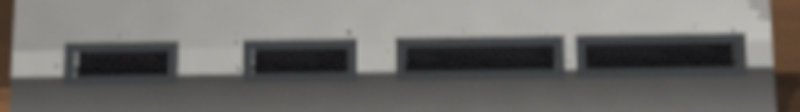

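```bash
cat >> h.py <<'E'
def load(f):
    d=np.load(f);p={k:d[k] for k in d};p['f']=float(p['f']);return p
def blade(p,guess,z=9.,r=70):
    """guess: world xy of blade middle; returns handle middle xy, yaw deg"""
    hsv=cv2.cvtColor(p['pixels'],cv2.COLOR_RGB2HSV)
    m=((hsv[...,1]<70)&(hsv[...,2]>60)).astype(np.uint8)
    g=proj(p,[guess[0],guess[1],z])[0]
    n,l,st,c=cv2.connectedComponentsWithStats(m)
    i=min((i for i in range(1,n) if 80<st[i][4]<9000),key=lambda i:np.hypot(*(c[i]-g)))
    uv=np.argwhere(l==i)[:,::-1].astype(float)
    X=np.array([onz(p,q,z) for q in uv])[:,:2]; mu=X.mean(0)
    w=np.linalg.svd(X-mu,full_matrices=False)[2][0]; w=w*np.sign(w[0])
    t=(X-mu)@w; o=(X-mu)@[-w[1],w[0]]
    lo,hi=t.min(),t.max()
    wid=[round(float(np.ptp(o[(t>a)&(t<=a+(hi-lo)/6)])),1) for a in lo+(hi-lo)/6*np.arange(6)]
    cen=mu+w*(hi-55-83); cen2=mu+w*(lo-55)
    print('blade px',st[i],'len',round(hi-lo,1),'widths neck->tip',wid,'mid from tip',np.round(cen,1),'from neck',np.round(cen2,1),'yaw',round(np.degrees(np.arctan2(w[1],w[0])),2))
    return (cen+cen2)/2,np.degrees(np.arctan2(w[1],w[0]))
E
python3 - <<'E'
from h import *
p=load('w2.npz')
for g in [(527,255),(530,-342),(505,-226)]: print(blade(p,g))
E
```

```text
blade px [376 170  17  42 589] len 83.4 widths neck->tip [26.0, 28.1, 27.0, 28.2, 27.1, 23.0] mid from tip [435.2 236.5] from neck [434.8 236.4] yaw 12.11
(array([435.03988754, 236.42852538]), np.float64(12.113359617191147))
blade px [ 55 171  20  43 600] len 83.3 widths neck->tip [26.2, 29.0, 28.8, 29.1, 28.8, 23.3] mid from tip [ 435.9 -341.8] from neck [ 435.6 -341.8] yaw -0.61
(array([ 435.75936733, -341.81918187]), np.float64(-0.6082012829090663))
blade px [ 113  157   32   45 1012] len 84.6 widths neck->tip [35.8, 44.5, 46.7, 46.4, 47.3, 45.6] mid from tip [ 413.5 -239.9] from neck [ 411.8 -240.2] yaw 10.5
(array([ 412.65065729, -240.03486465]), np.float64(10.496678245377906))
```

```bash
python3 - <<'E'
from h import *
p=load('w2.npz'); save(p,'cand.png',(352,16,512,136),(800,600))
plan([427,234.7,110],down(12.1,-20),12)
E
```

```text
12 rows: t [0.145, 0.738, 0.226] a [-0.027, 0.048, -0.064]
```

View pics/cand.png

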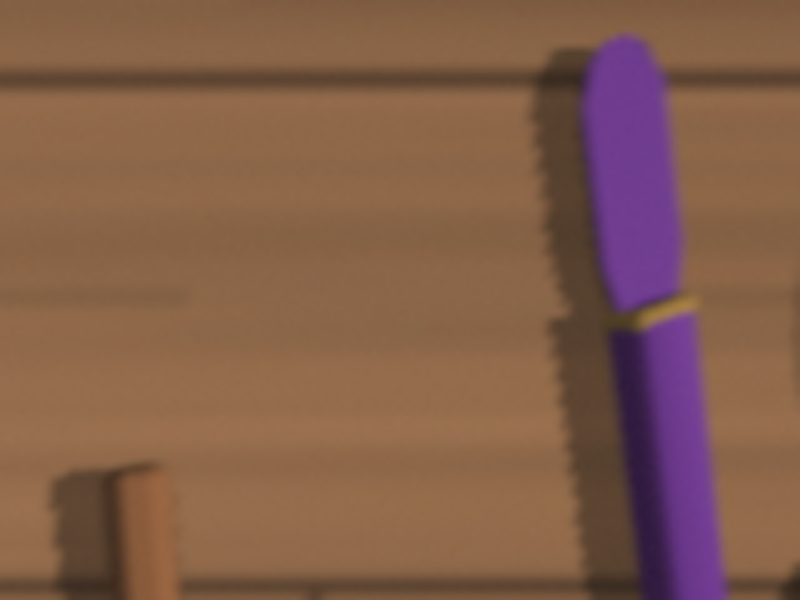

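Palette-knife candidates in w2 are (598,250) and (97,250), both wood and steel, and (750,130), which is all purple and so not meant. The crop confirms the purple one is the decoy, so I reach for (598,250).

carry_out([
  {"tx": 0.145, "ty": 0.738, "tz": 0.226, "ax": -0.027, "ay": 0.048, "az": -0.064, "fingers": 1},
  {"tx": 0.145, "ty": 0.738, "tz": 0.226, "ax": -0.027, "ay": 0.048, "az": -0.064, "fingers": 1},
  {"tx": 0.145, "ty": 0.738, "tz": 0.226, "ax": -0.027, "ay": 0.048, "az": -0.064, "fingers": 1},
  {"tx": 0.145, "ty": 0.738, "tz": 0.226, "ax": -0.027, "ay": 0.048, "az": -0.064, "fingers": 1},
  {"tx": 0.145, "ty": 0.738, "tz": 0.226, "ax": -0.027, "ay": 0.048, "az": -0.064, "fingers": 1},
  {"tx": 0.145, "ty": 0.738, "tz": 0.226, "ax": -0.027, "ay": 0.048, "az": -0.064, "fingers": 1},
  {"tx": 0.145, "ty": 0.738, "tz": 0.226, "ax": -0.027, "ay": 0.048, "az": -0.064, "fingers": 1},
  {"tx": 0.145, "ty": 0.738, "tz": 0.226, "ax": -0.027, "ay": 0.048, "az": -0.064, "fingers": 1},
  {"tx": 0.145, "ty": 0.738, "tz": 0.226, "ax": -0.027, "ay": 0.048, "az": -0.064, "fingers": 1},
  {"tx": 0.145, "ty": 0.738, "tz": 0.226, "ax": -0.027, "ay": 0.048, "az": -0.064, "fingers": 1},
  {"tx": 0.145, "ty": 0.738, "tz": 0.226, "ax": -0.027, "ay": 0.048, "az": -0.064, "fingers": 1},
  {"tx": 0.145, "ty": 0.738, "tz": 0.226, "ax": -0.027, "ay": 0.048, "az": -0.064, "fingers": 1},
])

```text
time_s: 7.38
tcp_pos: [429.3, 235.4, 111.6]
orientation: [-0.104, 0.979, 0.019, 0.175]
ft_force: [0.4, 0.7, 0.7]
opening: 85.4
grasp_force: 0.0
```

```bash
python3 - <<'E'
from h import *
s=get_state();print(s['time_s'],s['tcp_pos'],s['joints'])
p=cam('wrist');np.savez('w4.npz',**{k:p[k] for k in('pixels','C','f','cx','cy')})
print(look_for(p,'knife_a')[:2])
try: print(blade(p,(527,255)))
except Exception as e: print(e)
p=cam('scene');print(blade(p,(527,255)))
plan([427,234.7,4],down(12.1,-20),6)
E
```

```text
7.375 [429.33480682 235.39757346 111.56670897] [ 0.38869     0.14885873 -0.87498708  0.19901461 -0.06087219  0.16671259]
[{'position': [494.1, 135.5], 'conf': 0.7}, {'position': [262.9, 167.2], 'conf': 0.65}]
blade px [ 248  209   28   55 1359] len 80.0 widths neck->tip [26.0, 26.5, 26.5, 26.8, 27.5, 21.5] mid from tip [435.3 240.6] from neck [438.2 241.2] yaw 11.57
(array([436.74139117, 240.87260481]), np.float64(11.568927113078995))
blade px [330 260  16  27 251] len 85.6 widths neck->tip [24.0, 25.8, 26.2, 26.5, 26.2, 20.2] mid from tip [433.3 236. ] from neck [430.8 235.4] yaw 12.15
(array([432.04650368, 235.72587054]), np.float64(12.14876346297333))
6 rows: t [0.258, 0.001, 0.666] a [0.0, 0.004, 0.001]
```

```bash
python3 - <<'E'
from h import *
s=get_state();print(s['time_s'],s['tcp_pos'],R.from_quat(s['orientation']).as_matrix().round(3).tolist())
p=cam('wrist');np.savez('w4.npz',**{k:p[k] for k in('pixels','C','f','cx','cy')})
print(blade(p,(527,255)))
print(p['C'][:3,3])
E
```

```text
7.525 [429.00734871 234.96879251 111.15336105] [[-0.917, -0.211, 0.337], [-0.198, 0.978, 0.072], [-0.345, -0.0, -0.939]]
blade px [ 247  209   27   56 1272] len 81.4 widths neck->tip [25.0, 25.4, 25.4, 25.6, 24.5, 20.5] mid from tip [436.4 238.4] from neck [438.  238.8] yaw 11.9
(array([437.16568578, 238.61611021]), np.float64(11.900919930310343))
[308.24492826 208.80767993 217.57999957]
```

```bash
python3 - <<'E'
from h import *
plan([428.5,235.8,4],down(12,-20),6)
E
```

```text
6 rows: t [0.248, 0.01, 0.67] a [0.0, 0.004, 0.002]
```

carry_out([
  {"tx": 0.248, "ty": 0.01, "tz": 0.67, "ax": 0, "ay": 0.004, "az": 0.002, "fingers": 1},
  {"tx": 0.248, "ty": 0.01, "tz": 0.67, "ax": 0, "ay": 0.004, "az": 0.002, "fingers": 1},
  {"tx": 0.248, "ty": 0.01, "tz": 0.67, "ax": 0, "ay": 0.004, "az": 0.002, "fingers": 1},
  {"tx": 0.248, "ty": 0.01, "tz": 0.67, "ax": 0, "ay": 0.004, "az": 0.002, "fingers": 1},
  {"tx": 0.248, "ty": 0.01, "tz": 0.67, "ax": 0, "ay": 0.004, "az": 0.002, "fingers": 1},
  {"tx": 0.248, "ty": 0.01, "tz": 0.67, "ax": 0, "ay": 0.004, "az": 0.002, "fingers": 1},
  {"tx": 0, "ty": 0, "tz": 0, "ax": 0, "ay": 0, "az": 0, "fingers": 1},
  {"tx": 0, "ty": 0, "tz": 0, "ax": 0, "ay": 0, "az": 0, "fingers": 1},
])

```text
time_s: 8.57
tcp_pos: [428.6, 235.3, 3.9]
orientation: [-0.102, 0.979, 0.018, 0.173]
ft_force: [0.1, 0.2, -0.0]
opening: 85.4
grasp_force: 0.0
```

carry_out([
  {"tx": 0, "ty": 0, "tz": 0, "ax": 0, "ay": 0, "az": 0, "fingers": -1},
  {"tx": 0, "ty": 0, "tz": 0, "ax": 0, "ay": 0, "az": 0, "fingers": -1},
  {"tx": 0, "ty": 0, "tz": 0, "ax": 0, "ay": 0, "az": 0, "fingers": -1},
  {"tx": 0, "ty": 0, "tz": 0, "ax": 0, "ay": 0, "az": 0, "fingers": -1},
  {"tx": 0, "ty": 0, "tz": 0, "ax": 0, "ay": 0, "az": 0, "fingers": -1},
  {"tx": 0, "ty": 0, "tz": 0, "ax": 0, "ay": 0, "az": 0, "fingers": -1},
  {"tx": 0, "ty": 0, "tz": 0, "ax": 0, "ay": 0, "az": 0, "fingers": -1},
  {"tx": 0, "ty": 0, "tz": 0, "ax": 0, "ay": 0, "az": 0, "fingers": -1},
])

```text
time_s: 9.57
tcp_pos: [427.9, 235.5, 3.6]
orientation: [-0.103, 0.979, 0.018, 0.173]
ft_force: [-2.9, -0.7, 6.6]
opening: 18.7
grasp_force: 59.4
```

```bash
cat >> h.py <<'E'
YAW=6.12
MOUTH={0:(543.07,94.46),1:(549.47,34.59),2:(555.94,-25.1),3:(562.24,-84.39)}
def slotframe(i,dyaw=0.):
    y=np.radians(YAW);X=np.array([np.cos(y)*np.cos(np.radians(40)),np.sin(y)*np.cos(np.radians(40)),-np.sin(np.radians(40))])
    Y=np.array([-np.sin(y),np.cos(y),0]); return np.array([*MOUTH[i],100.]),np.c_[X,Y,np.cross(X,Y)]
def hold(c,M,pos,yaw):
    """tool (knife) frame in TCP frame when lying at handle middle c=(x,y), yaw; TCP pose pos,M"""
    K=np.eye(4);a=np.radians(yaw);K[:2,:2]=[[np.cos(a),-np.sin(a)],[np.sin(a),np.cos(a)]];K[:2,3]=c
    T=np.eye(4);T[:3,:3]=M;T[:3,3]=pos
    return np.linalg.inv(T)@K
def target(G,i,dx,dy=0,dz=0):
    """TCP pose for knife (grasp G) with neck dx mm ahead of the mouth plane (negative: outside)"""
    o,S=slotframe(i);K=np.eye(4);K[:3,:3]=S;K[:3,3]=o+S@np.array([-55+dx,dy,-9+dz])
    T=K@np.linalg.inv(G);return T[:3,3],T[:3,:3]
E
python3 - <<'E'
from h import *
s=get_state();print(s['time_s'],s['tcp_pos'],s['opening'],s['grasp_force'])
M=R.from_quat(s['orientation']).as_matrix();pos=s['tcp_pos']
yaw=np.degrees(np.arctan2(-M[0,1],M[1,1]));print('yaw',yaw)
# lateral: handle centred on TCP axis; longitudinal from measured middle
u=np.array([np.cos(np.radians(yaw)),np.sin(np.radians(yaw))])
c=pos[:2]+u*((np.array([436.5,237.5])-pos[:2])@u);print(c)
G=hold(c,M,pos,yaw);np.save('G1.npy',G)
p0,M0=np.array(pos)+[0,0,120],M
plan(p0,M0,6)
for dx in(-110,-90,0): print(dx,target(G,2,dx)[0])
plan(*target(G,2,-130),20,start=(p0,M0))
E
```

```text
9.575 [427.94458152 235.5258522    3.57978613] 18.670746747073256 59.442819356918335
yaw 11.98191296941129
[436.53218005 237.34836941]
6 rows: t [-0.273, 0.0, -0.752] a [0.0, 0.0, 0.0]
-110 [420.11217052 -39.66376362 207.55077458]
-90 [435.34574243 -38.03038598 194.69502239]
0 [503.896816   -30.68018657 136.84413752]
20 rows: t [0.133, -0.537, -0.204] a [0.0, 0.232, 0.035]
```

```bash
python3 - <<'E'
from h import *
G=np.load('G1.npy');s=get_state();M0=R.from_quat(s['orientation']).as_matrix();p0=np.array(s['tcp_pos'])+[0,0,200]
plan(p0,M0,9)
plan(*target(G,2,-110),19,start=(p0,M0))
E
```

```text
9 rows: t [-0.304, 0.0, -0.835] a [0.0, 0.0, 0.0]
19 rows: t [0.111, -0.569, -0.014] a [0.0, 0.245, 0.037]
```

carry_out([
  {"tx": -0.304, "ty": 0, "tz": -0.835, "ax": 0, "ay": 0, "az": 0, "fingers": -1},
  {"tx": -0.304, "ty": 0, "tz": -0.835, "ax": 0, "ay": 0, "az": 0, "fingers": -1},
  {"tx": -0.304, "ty": 0, "tz": -0.835, "ax": 0, "ay": 0, "az": 0, "fingers": -1},
  {"tx": -0.304, "ty": 0, "tz": -0.835, "ax": 0, "ay": 0, "az": 0, "fingers": -1},
  {"tx": -0.304, "ty": 0, "tz": -0.835, "ax": 0, "ay": 0, "az": 0, "fingers": -1},
  {"tx": -0.304, "ty": 0, "tz": -0.835, "ax": 0, "ay": 0, "az": 0, "fingers": -1},
  {"tx": -0.304, "ty": 0, "tz": -0.835, "ax": 0, "ay": 0, "az": 0, "fingers": -1},
  {"tx": -0.304, "ty": 0, "tz": -0.835, "ax": 0, "ay": 0, "az": 0, "fingers": -1},
  {"tx": -0.304, "ty": 0, "tz": -0.835, "ax": 0, "ay": 0, "az": 0, "fingers": -1},
])

```text
time_s: 10.7
tcp_pos: [427.5, 235.2, 203.5]
orientation: [-0.103, 0.98, 0.018, 0.172]
ft_force: [0.1, -0.9, -0.8]
opening: 18.6
grasp_force: 58.9
```

carry_out([
  {"tx": 0.111, "ty": -0.569, "tz": -0.014, "ax": 0, "ay": 0.245, "az": 0.037, "fingers": -1},
  {"tx": 0.111, "ty": -0.569, "tz": -0.014, "ax": 0, "ay": 0.245, "az": 0.037, "fingers": -1},
  {"tx": 0.111, "ty": -0.569, "tz": -0.014, "ax": 0, "ay": 0.245, "az": 0.037, "fingers": -1},
  {"tx": 0.111, "ty": -0.569, "tz": -0.014, "ax": 0, "ay": 0.245, "az": 0.037, "fingers": -1},
  {"tx": 0.111, "ty": -0.569, "tz": -0.014, "ax": 0, "ay": 0.245, "az": 0.037, "fingers": -1},
  {"tx": 0.111, "ty": -0.569, "tz": -0.014, "ax": 0, "ay": 0.245, "az": 0.037, "fingers": -1},
  {"tx": 0.111, "ty": -0.569, "tz": -0.014, "ax": 0, "ay": 0.245, "az": 0.037, "fingers": -1},
  {"tx": 0.111, "ty": -0.569, "tz": -0.014, "ax": 0, "ay": 0.245, "az": 0.037, "fingers": -1},
  {"tx": 0.111, "ty": -0.569, "tz": -0.014, "ax": 0, "ay": 0.245, "az": 0.037, "fingers": -1},
  {"tx": 0.111, "ty": -0.569, "tz": -0.014, "ax": 0, "ay": 0.245, "az": 0.037, "fingers": -1},
  {"tx": 0.111, "ty": -0.569, "tz": -0.014, "ax": 0, "ay": 0.245, "az": 0.037, "fingers": -1},
  {"tx": 0.111, "ty": -0.569, "tz": -0.014, "ax": 0, "ay": 0.245, "az": 0.037, "fingers": -1},
  {"tx": 0.111, "ty": -0.569, "tz": -0.014, "ax": 0, "ay": 0.245, "az": 0.037, "fingers": -1},
  {"tx": 0.111, "ty": -0.569, "tz": -0.014, "ax": 0, "ay": 0.245, "az": 0.037, "fingers": -1},
  {"tx": 0.111, "ty": -0.569, "tz": -0.014, "ax": 0, "ay": 0.245, "az": 0.037, "fingers": -1},
  {"tx": 0.111, "ty": -0.569, "tz": -0.014, "ax": 0, "ay": 0.245, "az": 0.037, "fingers": -1},
  {"tx": 0.111, "ty": -0.569, "tz": -0.014, "ax": 0, "ay": 0.245, "az": 0.037, "fingers": -1},
  {"tx": 0.111, "ty": -0.569, "tz": -0.014, "ax": 0, "ay": 0.245, "az": 0.037, "fingers": -1},
  {"tx": 0.111, "ty": -0.569, "tz": -0.014, "ax": 0, "ay": 0.245, "az": 0.037, "fingers": -1},
  {"tx": 0, "ty": 0, "tz": 0, "ax": 0, "ay": 0, "az": 0, "fingers": -1},
])

```text
time_s: 13.2
tcp_pos: [420.2, -40.1, 206.3]
orientation: [-0.051, 0.983, -0.009, -0.175]
ft_force: [-0.0, 0.2, 0.4]
opening: 18.6
grasp_force: 58.8
```

```bash
python3 - <<'E'
from h import *
s=get_state();print(s['time_s'],s['tcp_pos'],s['opening'],s['joints'])
G=np.load('G1.npy');t,M=target(G,2,-110);print(t)
p=cam('side');o,S=slotframe(2)
print(proj(p,[o]), proj(p,[o+S@[-27,0,0],o+S@[-110,0,0],o+S@[-220,0,0]]))
q=proj(p,[o])[0].astype(int);c=(q[0]-60,q[1]-50,q[0]+100,q[1]+70);print(c)
save(p,'s1.png',c)
p=cam('scene');print(proj(p,[o]));save(p,'sc1.png',(170,120,370,270))
plan(*target(G,2,-95),1); plan(*target(G,2,-60),3); 
E
```

```text
13.2 [420.15511344 -40.09325284 206.33527271] 18.62684263994739 [-0.19674435  0.38884669 -0.23435707  1.28463779 -0.10158735 -0.28374033]
[420.11217052 -39.66376362 207.55077458]
[[250.69870185 196.70567425]] [[256.5257832  192.9784852 ]
 [275.25126134 181.00106583]
 [302.13727617 163.80390417]]
(np.int64(190), np.int64(146), np.int64(350), np.int64(266))
[[251.31451879 210.21894856]]
1 rows: t [-0.562, -0.013, 0.167] a [0.005, -0.01, -0.007]
3 rows: t [-0.626, -0.004, 0.215] a [0.002, -0.003, -0.002]
```

View pics/s1.png

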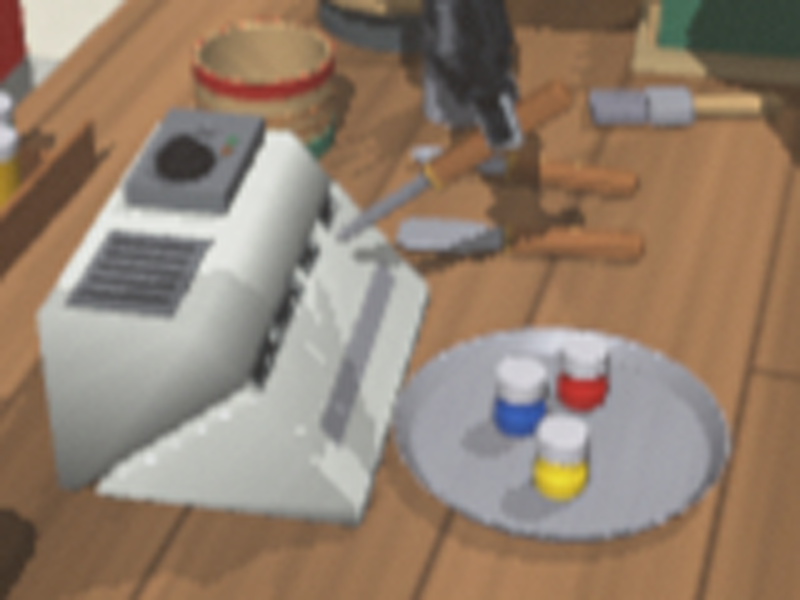

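```bash
python3 - <<'E'
from h import *
G=np.load('G1.npy')
plan(*target(G,2,-77),4)
E
```

```text
4 rows: t [-0.31, -0.003, 0.103] a [0.001, -0.002, -0.002]
```

carry_out([
  {"tx": -0.31, "ty": -0.003, "tz": 0.103, "ax": 0.001, "ay": -0.002, "az": -0.002, "fingers": -1},
  {"tx": -0.31, "ty": -0.003, "tz": 0.103, "ax": 0.001, "ay": -0.002, "az": -0.002, "fingers": -1},
  {"tx": -0.31, "ty": -0.003, "tz": 0.103, "ax": 0.001, "ay": -0.002, "az": -0.002, "fingers": -1},
  {"tx": -0.31, "ty": -0.003, "tz": 0.103, "ax": 0.001, "ay": -0.002, "az": -0.002, "fingers": -1},
  {"tx": 0, "ty": 0, "tz": 0, "ax": 0, "ay": 0, "az": 0, "fingers": -1},
  {"tx": 0, "ty": 0, "tz": 0, "ax": 0, "ay": 0, "az": 0, "fingers": -1},
])

```text
time_s: 14.05
tcp_pos: [445.3, -37.3, 186.6]
orientation: [-0.053, 0.983, -0.009, -0.174]
ft_force: [0.9, 0.6, -0.4]
opening: 18.4
grasp_force: 58.8
```

```bash
python3 - <<'E'
from h import *
np.set_printoptions(precision=2,suppress=True)
s=get_state();G=np.load('G1.npy');t,M=target(G,2,-77);o,S=slotframe(2)
print(s['tcp_pos'],'err in slot frame',S.T@(s['tcp_pos']-t),'F slot',S.T@s['ft_force'],s['torque'])
plan(*target(G,2,-40),6)
E
```

```text
[445.32 -37.29 186.59] err in slot frame [-0.14 -0.33  0.21] F slot [0.96 0.55 0.34] [ 0.03 -0.33 -0.01]
6 rows: t [-0.232, 0.002, 0.086] a [-0.0, -0.001, 0.0]
```

carry_out([
  {"tx": -0.232, "ty": 0.002, "tz": 0.086, "ax": 0, "ay": -0.001, "az": 0, "fingers": -1},
  {"tx": -0.232, "ty": 0.002, "tz": 0.086, "ax": 0, "ay": -0.001, "az": 0, "fingers": -1},
  {"tx": -0.232, "ty": 0.002, "tz": 0.086, "ax": 0, "ay": -0.001, "az": 0, "fingers": -1},
  {"tx": -0.232, "ty": 0.002, "tz": 0.086, "ax": 0, "ay": -0.001, "az": 0, "fingers": -1},
  {"tx": -0.232, "ty": 0.002, "tz": 0.086, "ax": 0, "ay": -0.001, "az": 0, "fingers": -1},
  {"tx": -0.232, "ty": 0.002, "tz": 0.086, "ax": 0, "ay": -0.001, "az": 0, "fingers": -1},
  {"tx": 0, "ty": 0, "tz": 0, "ax": 0, "ay": 0, "az": 0, "fingers": -1},
])

```text
time_s: 14.92
tcp_pos: [473.7, -33.9, 162.2]
orientation: [-0.053, 0.983, -0.009, -0.173]
ft_force: [0.7, 0.5, 0.2]
opening: 18.4
grasp_force: 58.8
```

```bash
cat >> h.py <<'E'
def chk(Gf,i,dx,dx2,n):
    np.set_printoptions(precision=2,suppress=True)
    s=get_state();G=np.load(Gf);t,M=target(G,i,dx);o,S=slotframe(i)
    print('err in slot frame',S.T@(s['tcp_pos']-t),'F slot',S.T@s['ft_force'],s['torque'])
    plan(*target(G,i,dx2),n)
E
python3 -c "
from h import *
chk('G1.npy',2,-40,2,6)"
```

```text
err in slot frame [ 0.42 -0.   -0.12] F slot [0.43 0.41 0.58] [ 0.01 -0.35 -0.  ]
6 rows: t [-0.261, -0.0, 0.094] a [-0.0, 0.0, 0.0]
```

carry_out([
  {"tx": -0.261, "ty": 0, "tz": 0.094, "ax": 0, "ay": 0, "az": 0, "fingers": -1},
  {"tx": -0.261, "ty": 0, "tz": 0.094, "ax": 0, "ay": 0, "az": 0, "fingers": -1},
  {"tx": -0.261, "ty": 0, "tz": 0.094, "ax": 0, "ay": 0, "az": 0, "fingers": -1},
  {"tx": -0.261, "ty": 0, "tz": 0.094, "ax": 0, "ay": 0, "az": 0, "fingers": -1},
  {"tx": -0.261, "ty": 0, "tz": 0.094, "ax": 0, "ay": 0, "az": 0, "fingers": -1},
  {"tx": -0.261, "ty": 0, "tz": 0.094, "ax": 0, "ay": 0, "az": 0, "fingers": -1},
  {"tx": 0, "ty": 0, "tz": 0, "ax": 0, "ay": 0, "az": 0, "fingers": -1},
])

```text
time_s: 15.8
tcp_pos: [504.8, -30.5, 135.6]
orientation: [-0.053, 0.983, -0.009, -0.174]
ft_force: [-1.9, 0.4, 0.5]
opening: 18.6
grasp_force: 58.9
```

```bash
python3 -c "
from h import *
chk('G1.npy',2,2,5,1)"
```

```text
err in slot frame [-0.52  0.08 -0.41] F slot [-1.75  0.56 -0.83] [-0.01  0.05 -0.04]
1 rows: t [-0.138, -0.003, 0.033] a [-0.001, -0.009, 0.003]
```

carry_out([
  {"tx": -0.1, "ty": 0, "tz": 0.036, "ax": 0, "ay": 0, "az": 0, "fingers": -1},
  {"tx": -0.08, "ty": 0, "tz": 0.03, "ax": 0, "ay": 0, "az": 0, "fingers": -1},
  {"tx": 0, "ty": 0, "tz": 0, "ax": 0, "ay": 0, "az": 0, "fingers": -1},
])

```text
time_s: 16.18
tcp_pos: [504.7, -30.5, 135.3]
orientation: [-0.053, 0.983, -0.01, -0.177]
ft_force: [-13.2, -0.0, 18.9]
opening: 18.3
grasp_force: 60.5
```

carry_out([
  {"tx": 0, "ty": 0, "tz": 0, "ax": 0, "ay": 0, "az": 0, "fingers": 0.1},
  {"tx": 0, "ty": 0, "tz": 0, "ax": 0, "ay": 0, "az": 0, "fingers": 0.1},
  {"tx": 0, "ty": 0, "tz": 0, "ax": 0, "ay": 0, "az": 0, "fingers": 0.1},
  {"tx": 0, "ty": 0, "tz": 0, "ax": 0, "ay": 0, "az": 0, "fingers": 0.1},
  {"tx": 0, "ty": 0, "tz": -0.5, "ax": 0, "ay": 0, "az": 0, "fingers": 0.1},
  {"tx": 0, "ty": 0, "tz": -1, "ax": 0, "ay": 0, "az": 0, "fingers": 0.1},
  {"tx": 0, "ty": 0, "tz": -1, "ax": 0, "ay": 0, "az": 0, "fingers": 0.1},
  {"tx": 0, "ty": 0, "tz": -1, "ax": 0, "ay": 0, "az": 0, "fingers": 0.1},
  {"tx": 0, "ty": 0, "tz": -1, "ax": 0, "ay": 0, "az": 0, "fingers": 1},
  {"tx": 0, "ty": 0, "tz": -1, "ax": 0, "ay": 0, "az": 0, "fingers": 1},
  {"tx": 0, "ty": 0, "tz": 0, "ax": 0, "ay": 0, "az": 0, "fingers": 1},
])

```text
time_s: 17.55
tcp_pos: [557.2, -25.3, 264.0]
orientation: [-0.053, 0.984, -0.01, -0.171]
ft_force: [-0.4, -0.2, -0.3]
opening: 85.5
grasp_force: 0.0
```

```bash
python3 - <<'E'
from h import *
s=get_state();print(s['time_s'],s['tcp_pos'],s['joints'])
p=cam('side')
save(p,'s2.png',(190,130,350,250))
p=cam('scene');print(blade(p,(530,-342)));print(blade(p,(510,-225)))
print([d for d in look_for(p,'knife_a')])
plan([428,-342,125],down(-.6,-20),17)
E
```

```text
17.55 [557.24940667 -25.27245557 264.00491117] [-0.1332032   0.61065968  0.28137528  1.57658424 -0.08125038 -0.22630373]
blade px [173 165  21  17 157] len 86.8 widths neck->tip [23.5, 26.6, 28.7, 28.6, 28.8, 22.5] mid from tip [ 433.3 -344.8] from neck [ 429.5 -344.8] yaw 0.74
(array([ 431.40416506, -344.79652893]), np.float64(0.7382332780874956))
blade px [173 165  21  17 157] len 86.8 widths neck->tip [23.5, 26.6, 28.7, 28.6, 28.8, 22.5] mid from tip [ 433.3 -344.8] from neck [ 429.5 -344.8] yaw 0.74
(array([ 431.40416506, -344.79652893]), np.float64(0.7382332780874956))
[{'position': [197.7, 162.2], 'conf': 0.79}, {'position': [410.6, 254.9], 'conf': 0.79}, {'position': [258.0, 196.7], 'conf': 0.57}]
17 rows: t [0.337, -0.725, 0.339] a [0.0, -0.274, 0.047]
```

View pics/s2.png

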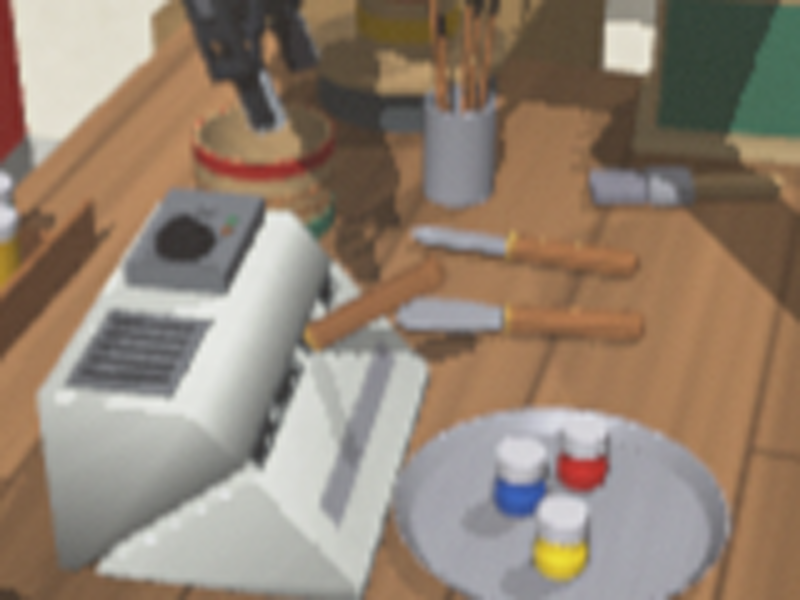

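carry_out([
  {"tx": 0.337, "ty": -0.725, "tz": 0.339, "ax": 0, "ay": -0.274, "az": 0.047, "fingers": 1},
  {"tx": 0.337, "ty": -0.725, "tz": 0.339, "ax": 0, "ay": -0.274, "az": 0.047, "fingers": 1},
  {"tx": 0.337, "ty": -0.725, "tz": 0.339, "ax": 0, "ay": -0.274, "az": 0.047, "fingers": 1},
  {"tx": 0.337, "ty": -0.725, "tz": 0.339, "ax": 0, "ay": -0.274, "az": 0.047, "fingers": 1},
  {"tx": 0.337, "ty": -0.725, "tz": 0.339, "ax": 0, "ay": -0.274, "az": 0.047, "fingers": 1},
  {"tx": 0.337, "ty": -0.725, "tz": 0.339, "ax": 0, "ay": -0.274, "az": 0.047, "fingers": 1},
  {"tx": 0.337, "ty": -0.725, "tz": 0.339, "ax": 0, "ay": -0.274, "az": 0.047, "fingers": 1},
  {"tx": 0.337, "ty": -0.725, "tz": 0.339, "ax": 0, "ay": -0.274, "az": 0.047, "fingers": 1},
  {"tx": 0.337, "ty": -0.725, "tz": 0.339, "ax": 0, "ay": -0.274, "az": 0.047, "fingers": 1},
  {"tx": 0.337, "ty": -0.725, "tz": 0.339, "ax": 0, "ay": -0.274, "az": 0.047, "fingers": 1},
  {"tx": 0.337, "ty": -0.725, "tz": 0.339, "ax": 0, "ay": -0.274, "az": 0.047, "fingers": 1},
  {"tx": 0.337, "ty": -0.725, "tz": 0.339, "ax": 0, "ay": -0.274, "az": 0.047, "fingers": 1},
  {"tx": 0.337, "ty": -0.725, "tz": 0.339, "ax": 0, "ay": -0.274, "az": 0.047, "fingers": 1},
  {"tx": 0.337, "ty": -0.725, "tz": 0.339, "ax": 0, "ay": -0.274, "az": 0.047, "fingers": 1},
  {"tx": 0.337, "ty": -0.725, "tz": 0.339, "ax": 0, "ay": -0.274, "az": 0.047, "fingers": 1},
  {"tx": 0.337, "ty": -0.725, "tz": 0.339, "ax": 0, "ay": -0.274, "az": 0.047, "fingers": 1},
  {"tx": 0.337, "ty": -0.725, "tz": 0.339, "ax": 0, "ay": -0.274, "az": 0.047, "fingers": 1},
  {"tx": 0, "ty": 0, "tz": 0, "ax": 0, "ay": 0, "az": 0, "fingers": 1},
  {"tx": 0, "ty": 0, "tz": 0, "ax": 0, "ay": 0, "az": 0, "fingers": 1},
])

```text
time_s: 20.08
tcp_pos: [428.5, -341.2, 125.5]
orientation: [0.005, 0.985, -0.0, 0.174]
ft_force: [0.6, -0.5, 0.3]
opening: 85.5
grasp_force: 0.0
```

```bash
cat >> h.py <<'E'
def grasp_at(c,yaw,back=10,n=7,z=4):
    a=np.radians(yaw);u=np.array([np.cos(a),np.sin(a)]);q=np.array(c)-u*(back-1.8)
    print('tcp',q);plan([*q,z],down(yaw,-20),n)
E
python3 - <<'E'
from h import *
s=get_state();print(s['time_s'],s['tcp_pos'],s['joints'])
p=cam('wrist');np.savez('w5.npz',**{k:p[k] for k in('pixels','C','f','cx','cy')})
c,y=blade(p,(530,-342));print(blade(p,(510,-225)))
grasp_at(c,y)
E
```

```text
20.075 [ 428.53086533 -341.16624442  125.48289303] [-0.9666129   0.27680375 -0.63169748  0.45600264  0.28463558 -0.92605186]
blade px [ 247  200   25   55 1216] len 80.6 widths neck->tip [24.0, 24.7, 24.2, 24.8, 25.0, 21.1] mid from tip [ 436.2 -341.6] from neck [ 438.5 -341.6] yaw 0.62
blade px [ 358  175   47   64 2493] len 88.3 widths neck->tip [31.7, 41.2, 44.3, 44.3, 44.3, 43.2] mid from tip [ 414.4 -241.2] from neck [ 409.2 -242.4] yaw 13.07
(array([ 411.84478591, -241.80316839]), np.float64(13.069004023280764))
tcp [ 429.14906776 -341.71050714]
7 rows: t [0.237, -0.003, 0.654] a [-0.006, 0.001, -0.019]
```

carry_out([
  {"tx": 0.237, "ty": -0.003, "tz": 0.654, "ax": -0.006, "ay": 0.001, "az": -0.019, "fingers": 1},
  {"tx": 0.237, "ty": -0.003, "tz": 0.654, "ax": -0.006, "ay": 0.001, "az": -0.019, "fingers": 1},
  {"tx": 0.237, "ty": -0.003, "tz": 0.654, "ax": -0.006, "ay": 0.001, "az": -0.019, "fingers": 1},
  {"tx": 0.237, "ty": -0.003, "tz": 0.654, "ax": -0.006, "ay": 0.001, "az": -0.019, "fingers": 1},
  {"tx": 0.237, "ty": -0.003, "tz": 0.654, "ax": -0.006, "ay": 0.001, "az": -0.019, "fingers": 1},
  {"tx": 0.237, "ty": -0.003, "tz": 0.654, "ax": -0.006, "ay": 0.001, "az": -0.019, "fingers": 1},
  {"tx": 0.237, "ty": -0.003, "tz": 0.654, "ax": -0.006, "ay": 0.001, "az": -0.019, "fingers": 1},
  {"tx": 0, "ty": 0, "tz": 0, "ax": 0, "ay": 0, "az": 0, "fingers": 1},
  {"tx": 0, "ty": 0, "tz": 0, "ax": 0, "ay": 0, "az": 0, "fingers": -1},
  {"tx": 0, "ty": 0, "tz": 0, "ax": 0, "ay": 0, "az": 0, "fingers": -1},
  {"tx": 0, "ty": 0, "tz": 0, "ax": 0, "ay": 0, "az": 0, "fingers": -1},
  {"tx": 0, "ty": 0, "tz": 0, "ax": 0, "ay": 0, "az": 0, "fingers": -1},
  {"tx": 0, "ty": 0, "tz": 0, "ax": 0, "ay": 0, "az": 0, "fingers": -1},
  {"tx": 0, "ty": 0, "tz": 0, "ax": 0, "ay": 0, "az": 0, "fingers": -1},
  {"tx": 0, "ty": 0, "tz": 0, "ax": 0, "ay": 0, "az": 0, "fingers": -1},
  {"tx": 0, "ty": 0, "tz": 0, "ax": 0, "ay": 0, "az": 0, "fingers": -1},
])

```text
time_s: 22.12
tcp_pos: [429.3, -342.9, 4.7]
orientation: [-0.005, 0.985, 0.0, 0.174]
ft_force: [-1.5, 1.4, 5.3]
opening: 18.5
grasp_force: 59.9
```

```bash
cat >> h.py <<'E'
def grasped(mid,Gf,i,up,n1,n2,dx=-110,via=None):
    s=get_state();print(s['time_s'],s['tcp_pos'],s['opening'],s['grasp_force'])
    M=R.from_quat(s['orientation']).as_matrix();pos=np.array(s['tcp_pos'])
    yaw=np.degrees(np.arctan2(-M[0,1],M[1,1]));u=np.array([np.cos(np.radians(yaw)),np.sin(np.radians(yaw))])
    c=pos[:2]+u*((np.array(mid)-pos[:2])@u);print('yaw',yaw,'mid',c)
    G=hold(c,M,pos,yaw);np.save(Gf,G)
    p0=pos+[0,0,up];plan(p0,M,n1);plan(*target(G,i,dx),n2,start=(p0,M));print(target(G,i,dx)[0])
E
python3 -c "
from h import *
grasped((437,-341.6),'G2.npy',3,200,9,19)"
```

```text
22.125 [ 429.33702674 -342.88759057    4.74668469] 18.46414395465168 59.8955637216568
yaw 0.5767958032088727 mid [ 437.01218471 -342.81032225]
9 rows: t [-0.305, -0.001, -0.835] a [0.0, 0.0, 0.0]
19 rows: t [-0.027, 0.513, -0.009] a [-0.0, 0.245, -0.035]
[427.99833513 -98.78369151 207.73547348]
```

carry_out([
  {"tx": -0.305, "ty": 0, "tz": -0.835, "ax": 0, "ay": 0, "az": 0, "fingers": -1},
  {"tx": -0.305, "ty": 0, "tz": -0.835, "ax": 0, "ay": 0, "az": 0, "fingers": -1},
  {"tx": -0.305, "ty": 0, "tz": -0.835, "ax": 0, "ay": 0, "az": 0, "fingers": -1},
  {"tx": -0.305, "ty": 0, "tz": -0.835, "ax": 0, "ay": 0, "az": 0, "fingers": -1},
  {"tx": -0.305, "ty": 0, "tz": -0.835, "ax": 0, "ay": 0, "az": 0, "fingers": -1},
  {"tx": -0.305, "ty": 0, "tz": -0.835, "ax": 0, "ay": 0, "az": 0, "fingers": -1},
  {"tx": -0.305, "ty": 0, "tz": -0.835, "ax": 0, "ay": 0, "az": 0, "fingers": -1},
  {"tx": -0.305, "ty": 0, "tz": -0.835, "ax": 0, "ay": 0, "az": 0, "fingers": -1},
  {"tx": -0.305, "ty": 0, "tz": -0.835, "ax": 0, "ay": 0, "az": 0, "fingers": -1},
])

```text
time_s: 23.25
tcp_pos: [428.9, -342.1, 204.7]
orientation: [-0.005, 0.985, 0.001, 0.174]
ft_force: [-0.4, 0.2, -1.3]
opening: 18.9
grasp_force: 59.1
```

carry_out([
  {"tx": -0.027, "ty": 0.513, "tz": -0.009, "ax": 0, "ay": 0.245, "az": -0.035, "fingers": -1},
  {"tx": -0.027, "ty": 0.513, "tz": -0.009, "ax": 0, "ay": 0.245, "az": -0.035, "fingers": -1},
  {"tx": -0.027, "ty": 0.513, "tz": -0.009, "ax": 0, "ay": 0.245, "az": -0.035, "fingers": -1},
  {"tx": -0.027, "ty": 0.513, "tz": -0.009, "ax": 0, "ay": 0.245, "az": -0.035, "fingers": -1},
  {"tx": -0.027, "ty": 0.513, "tz": -0.009, "ax": 0, "ay": 0.245, "az": -0.035, "fingers": -1},
  {"tx": -0.027, "ty": 0.513, "tz": -0.009, "ax": 0, "ay": 0.245, "az": -0.035, "fingers": -1},
  {"tx": -0.027, "ty": 0.513, "tz": -0.009, "ax": 0, "ay": 0.245, "az": -0.035, "fingers": -1},
  {"tx": -0.027, "ty": 0.513, "tz": -0.009, "ax": 0, "ay": 0.245, "az": -0.035, "fingers": -1},
  {"tx": -0.027, "ty": 0.513, "tz": -0.009, "ax": 0, "ay": 0.245, "az": -0.035, "fingers": -1},
  {"tx": -0.027, "ty": 0.513, "tz": -0.009, "ax": 0, "ay": 0.245, "az": -0.035, "fingers": -1},
  {"tx": -0.027, "ty": 0.513, "tz": -0.009, "ax": 0, "ay": 0.245, "az": -0.035, "fingers": -1},
  {"tx": -0.027, "ty": 0.513, "tz": -0.009, "ax": 0, "ay": 0.245, "az": -0.035, "fingers": -1},
  {"tx": -0.027, "ty": 0.513, "tz": -0.009, "ax": 0, "ay": 0.245, "az": -0.035, "fingers": -1},
  {"tx": -0.027, "ty": 0.513, "tz": -0.009, "ax": 0, "ay": 0.245, "az": -0.035, "fingers": -1},
  {"tx": -0.027, "ty": 0.513, "tz": -0.009, "ax": 0, "ay": 0.245, "az": -0.035, "fingers": -1},
  {"tx": -0.027, "ty": 0.513, "tz": -0.009, "ax": 0, "ay": 0.245, "az": -0.035, "fingers": -1},
  {"tx": -0.027, "ty": 0.513, "tz": -0.009, "ax": 0, "ay": 0.245, "az": -0.035, "fingers": -1},
  {"tx": -0.027, "ty": 0.513, "tz": -0.009, "ax": 0, "ay": 0.245, "az": -0.035, "fingers": -1},
  {"tx": -0.027, "ty": 0.513, "tz": -0.009, "ax": 0, "ay": 0.245, "az": -0.035, "fingers": -1},
  {"tx": 0, "ty": 0, "tz": 0, "ax": 0, "ay": 0, "az": 0, "fingers": -1},
])

```text
time_s: 25.75
tcp_pos: [428.2, -97.6, 206.4]
orientation: [-0.054, 0.983, -0.01, -0.174]
ft_force: [0.1, 0.0, -0.9]
opening: 18.5
grasp_force: 59.1
```

```bash
python3 -c "
from h import *
print(get_state()['opening'])
chk('G2.npy',3,-110,-77,4)"
```

```text
18.483189402234927
err in slot frame [ 1.07  1.17 -0.79] F slot [ 0.68  0.03 -0.62] [ 0.12 -0.33 -0.01]
4 rows: t [-0.303, -0.012, 0.102] a [-0.0, -0.005, 0.004]
```

carry_out([
  {"tx": -0.303, "ty": -0.012, "tz": 0.102, "ax": 0, "ay": -0.005, "az": 0.004, "fingers": -1},
  {"tx": -0.303, "ty": -0.012, "tz": 0.102, "ax": 0, "ay": -0.005, "az": 0.004, "fingers": -1},
  {"tx": -0.303, "ty": -0.012, "tz": 0.102, "ax": 0, "ay": -0.005, "az": 0.004, "fingers": -1},
  {"tx": -0.303, "ty": -0.012, "tz": 0.102, "ax": 0, "ay": -0.005, "az": 0.004, "fingers": -1},
  {"tx": 0, "ty": 0, "tz": 0, "ax": 0, "ay": 0, "az": 0, "fingers": -1},
  {"tx": 0, "ty": 0, "tz": 0, "ax": 0, "ay": 0, "az": 0, "fingers": -1},
])

```text
time_s: 26.5
tcp_pos: [452.8, -97.0, 187.0]
orientation: [-0.052, 0.984, -0.01, -0.172]
ft_force: [-0.5, -0.6, -1.0]
opening: 17.9
grasp_force: 59.1
```

```bash
python3 -c "
from h import *
chk('G2.npy',3,-77,-40,6)"
```

```text
err in slot frame [-0.63 -0.88  0.09] F slot [ 0.22 -0.51 -1.17] [ 0.05 -0.38 -0.  ]
6 rows: t [-0.235, 0.006, 0.087] a [0.0, 0.001, -0.002]
```

carry_out([
  {"tx": -0.235, "ty": 0.006, "tz": 0.087, "ax": 0, "ay": 0.001, "az": -0.002, "fingers": -1},
  {"tx": -0.235, "ty": 0.006, "tz": 0.087, "ax": 0, "ay": 0.001, "az": -0.002, "fingers": -1},
  {"tx": -0.235, "ty": 0.006, "tz": 0.087, "ax": 0, "ay": 0.001, "az": -0.002, "fingers": -1},
  {"tx": -0.235, "ty": 0.006, "tz": 0.087, "ax": 0, "ay": 0.001, "az": -0.002, "fingers": -1},
  {"tx": -0.235, "ty": 0.006, "tz": 0.087, "ax": 0, "ay": 0.001, "az": -0.002, "fingers": -1},
  {"tx": -0.235, "ty": 0.006, "tz": 0.087, "ax": 0, "ay": 0.001, "az": -0.002, "fingers": -1},
  {"tx": -0.23, "ty": 0, "tz": 0.086, "ax": 0, "ay": 0, "az": 0, "fingers": -1},
  {"tx": -0.23, "ty": 0, "tz": 0.086, "ax": 0, "ay": 0, "az": 0, "fingers": -1},
  {"tx": -0.23, "ty": 0, "tz": 0.086, "ax": 0, "ay": 0, "az": 0, "fingers": -1},
  {"tx": 0, "ty": 0, "tz": 0, "ax": 0, "ay": 0, "az": 0, "fingers": -1},
])

```text
time_s: 27.75
tcp_pos: [495.5, -91.5, 150.4]
orientation: [-0.053, 0.984, -0.01, -0.173]
ft_force: [0.5, 0.4, -0.3]
opening: 18.6
grasp_force: 59.1
```

```bash
python3 -c "
from h import *
chk('G2.npy',3,-22,6,5)"
```

```text
err in slot frame [ 0.83  0.02 -0.28] F slot [0.56 0.31 0.12] [ 0.05 -0.33 -0.02]
5 rows: t [-0.205, -0.0, 0.073] a [0.0, 0.0, 0.0]
```

carry_out([
  {"tx": -0.205, "ty": 0, "tz": 0.073, "ax": 0, "ay": 0, "az": 0, "fingers": -1},
  {"tx": -0.205, "ty": 0, "tz": 0.073, "ax": 0, "ay": 0, "az": 0, "fingers": -1},
  {"tx": -0.205, "ty": 0, "tz": 0.073, "ax": 0, "ay": 0, "az": 0, "fingers": -1},
  {"tx": -0.205, "ty": 0, "tz": 0.073, "ax": 0, "ay": 0, "az": 0, "fingers": -1},
  {"tx": -0.205, "ty": 0, "tz": 0.073, "ax": 0, "ay": 0, "az": 0, "fingers": -1},
  {"tx": 0, "ty": 0, "tz": 0, "ax": 0, "ay": 0, "az": 0, "fingers": -1},
  {"tx": 0, "ty": 0, "tz": 0, "ax": 0, "ay": 0, "az": 0, "fingers": -1},
])

```text
time_s: 28.62
tcp_pos: [513.5, -89.6, 134.7]
orientation: [-0.053, 0.983, -0.01, -0.175]
ft_force: [-7.6, -0.6, 9.5]
opening: 18.3
grasp_force: 60.0
```

carry_out([
  {"tx": 0, "ty": 0, "tz": 0, "ax": 0, "ay": 0, "az": 0, "fingers": 0.1},
  {"tx": 0, "ty": 0, "tz": 0, "ax": 0, "ay": 0, "az": 0, "fingers": 0.1},
  {"tx": 0, "ty": 0, "tz": 0, "ax": 0, "ay": 0, "az": 0, "fingers": 0.1},
  {"tx": 0, "ty": 0, "tz": 0, "ax": 0, "ay": 0, "az": 0, "fingers": 0.1},
  {"tx": 0, "ty": 0, "tz": -0.5, "ax": 0, "ay": 0, "az": 0, "fingers": 0.1},
  {"tx": 0, "ty": 0, "tz": -1, "ax": 0, "ay": 0, "az": 0, "fingers": 0.1},
  {"tx": 0, "ty": 0, "tz": -1, "ax": 0, "ay": 0, "az": 0, "fingers": 0.1},
  {"tx": 0, "ty": 0, "tz": -1, "ax": 0, "ay": 0, "az": 0, "fingers": 0.1},
  {"tx": 0, "ty": 0, "tz": -1, "ax": 0, "ay": 0, "az": 0, "fingers": 1},
  {"tx": 0, "ty": 0, "tz": -1, "ax": 0, "ay": 0, "az": 0, "fingers": 1},
  {"tx": 0, "ty": 0, "tz": 0, "ax": 0, "ay": 0, "az": 0, "fingers": 1},
])

```text
time_s: 30.0
tcp_pos: [564.3, -84.4, 264.8]
orientation: [-0.053, 0.984, -0.01, -0.17]
ft_force: [0.2, -0.5, -0.1]
opening: 85.0
grasp_force: 0.0
```

```bash
python3 - <<'E'
from h import *
s=get_state();print(s['time_s'],s['tcp_pos'],s['joints'])
p=cam('side');print([(d['conf'],d['position']) for d in look_for(p,'scraper_a')]);save(p,'s3.png',(190,130,350,250))
plan([402,-242,125],down(11.5,-20),15)
E
```

```text
30.0 [564.26044612 -84.39074772 264.82750091] [-0.21899706  0.63025284  0.31903328  1.58481263 -0.11020033 -0.30820326]
[(0.74, [234.0, 213.4]), (0.63, [294.5, 195.4]), (0.48, [308.1, 216.4])]
15 rows: t [0.489, -0.356, 0.383] a [-0.0, -0.309, -0.042]
```

carry_out([
  {"tx": 0.489, "ty": -0.356, "tz": 0.383, "ax": 0, "ay": -0.309, "az": -0.042, "fingers": 1},
  {"tx": 0.489, "ty": -0.356, "tz": 0.383, "ax": 0, "ay": -0.309, "az": -0.042, "fingers": 1},
  {"tx": 0.489, "ty": -0.356, "tz": 0.383, "ax": 0, "ay": -0.309, "az": -0.042, "fingers": 1},
  {"tx": 0.489, "ty": -0.356, "tz": 0.383, "ax": 0, "ay": -0.309, "az": -0.042, "fingers": 1},
  {"tx": 0.489, "ty": -0.356, "tz": 0.383, "ax": 0, "ay": -0.309, "az": -0.042, "fingers": 1},
  {"tx": 0.489, "ty": -0.356, "tz": 0.383, "ax": 0, "ay": -0.309, "az": -0.042, "fingers": 1},
  {"tx": 0.489, "ty": -0.356, "tz": 0.383, "ax": 0, "ay": -0.309, "az": -0.042, "fingers": 1},
  {"tx": 0.489, "ty": -0.356, "tz": 0.383, "ax": 0, "ay": -0.309, "az": -0.042, "fingers": 1},
  {"tx": 0.489, "ty": -0.356, "tz": 0.383, "ax": 0, "ay": -0.309, "az": -0.042, "fingers": 1},
  {"tx": 0.489, "ty": -0.356, "tz": 0.383, "ax": 0, "ay": -0.309, "az": -0.042, "fingers": 1},
  {"tx": 0.489, "ty": -0.356, "tz": 0.383, "ax": 0, "ay": -0.309, "az": -0.042, "fingers": 1},
  {"tx": 0.489, "ty": -0.356, "tz": 0.383, "ax": 0, "ay": -0.309, "az": -0.042, "fingers": 1},
  {"tx": 0.489, "ty": -0.356, "tz": 0.383, "ax": 0, "ay": -0.309, "az": -0.042, "fingers": 1},
  {"tx": 0.489, "ty": -0.356, "tz": 0.383, "ax": 0, "ay": -0.309, "az": -0.042, "fingers": 1},
  {"tx": 0.489, "ty": -0.356, "tz": 0.383, "ax": 0, "ay": -0.309, "az": -0.042, "fingers": 1},
  {"tx": 0, "ty": 0, "tz": 0, "ax": 0, "ay": 0, "az": 0, "fingers": 1},
  {"tx": 0, "ty": 0, "tz": 0, "ax": 0, "ay": 0, "az": 0, "fingers": 1},
])

```text
time_s: 32.22
tcp_pos: [401.7, -241.8, 125.5]
orientation: [-0.098, 0.98, 0.017, 0.172]
ft_force: [0.5, -0.8, 0.3]
opening: 85.4
grasp_force: 0.0
```

```bash
python3 - <<'E'
from h import *
s=get_state();print(s['time_s'],s['tcp_pos'],s['joints'])
p=cam('wrist');np.savez('w6.npz',**{k:p[k] for k in('pixels','C','f','cx','cy')});save(p,'w6.png')
c,y=blade(p,(510,-225))
grasp_at(c,y)
E
```

```text
32.225 [ 401.7012309  -241.80036351  125.50202921] [-0.90377322  0.16359071 -0.78409142  0.46093256  0.30930057 -1.07828655]
blade px [ 238  199   42   58 2038] len 85.2 widths neck->tip [31.9, 41.0, 43.0, 42.9, 43.2, 42.6] mid from tip [ 411.9 -238. ] from neck [ 409.7 -238.4] yaw 10.79
tcp [ 402.76700985 -239.74366865]
7 rows: t [0.232, 0.012, 0.656] a [0.003, -0.001, 0.011]
```

View pics/w6.png

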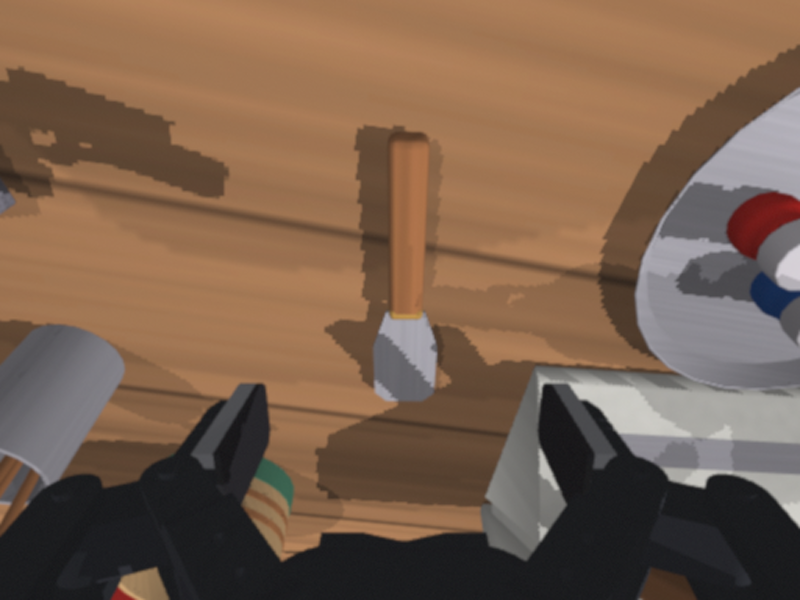

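carry_out([
  {"tx": 0.232, "ty": 0.012, "tz": 0.656, "ax": 0.003, "ay": -0.001, "az": 0.011, "fingers": 1},
  {"tx": 0.232, "ty": 0.012, "tz": 0.656, "ax": 0.003, "ay": -0.001, "az": 0.011, "fingers": 1},
  {"tx": 0.232, "ty": 0.012, "tz": 0.656, "ax": 0.003, "ay": -0.001, "az": 0.011, "fingers": 1},
  {"tx": 0.232, "ty": 0.012, "tz": 0.656, "ax": 0.003, "ay": -0.001, "az": 0.011, "fingers": 1},
  {"tx": 0.232, "ty": 0.012, "tz": 0.656, "ax": 0.003, "ay": -0.001, "az": 0.011, "fingers": 1},
  {"tx": 0.232, "ty": 0.012, "tz": 0.656, "ax": 0.003, "ay": -0.001, "az": 0.011, "fingers": 1},
  {"tx": 0.232, "ty": 0.012, "tz": 0.656, "ax": 0.003, "ay": -0.001, "az": 0.011, "fingers": 1},
  {"tx": 0, "ty": 0, "tz": 0, "ax": 0, "ay": 0, "az": 0, "fingers": 1},
  {"tx": 0, "ty": 0, "tz": 0, "ax": 0, "ay": 0, "az": 0, "fingers": -1},
  {"tx": 0, "ty": 0, "tz": 0, "ax": 0, "ay": 0, "az": 0, "fingers": -1},
  {"tx": 0, "ty": 0, "tz": 0, "ax": 0, "ay": 0, "az": 0, "fingers": -1},
  {"tx": 0, "ty": 0, "tz": 0, "ax": 0, "ay": 0, "az": 0, "fingers": -1},
  {"tx": 0, "ty": 0, "tz": 0, "ax": 0, "ay": 0, "az": 0, "fingers": -1},
  {"tx": 0, "ty": 0, "tz": 0, "ax": 0, "ay": 0, "az": 0, "fingers": -1},
  {"tx": 0, "ty": 0, "tz": 0, "ax": 0, "ay": 0, "az": 0, "fingers": -1},
  {"tx": 0, "ty": 0, "tz": 0, "ax": 0, "ay": 0, "az": 0, "fingers": -1},
])

```text
time_s: 34.28
tcp_pos: [402.8, -240.4, 4.4]
orientation: [-0.092, 0.98, 0.016, 0.174]
ft_force: [-1.8, 1.4, 7.0]
opening: 18.7
grasp_force: 59.1
```

```bash
python3 -c "
from h import *
grasped((411.5,-238.2),'G3.npy',0,260,11,19)
G=np.load('G3.npy');t,M=target(G,0,-110);s=get_state()
plan(t+[0,0,60],M,19,start=(np.array(s['tcp_pos'])+[0,0,260],R.from_quat(s['orientation']).as_matrix()))"
```

```text
34.275 [ 402.79513865 -240.39001575    4.42863013] 18.697548168901637 59.08185124397278
yaw 10.769762238860958 mid [ 411.59807037 -238.71558102]
11 rows: t [-0.325, -0.001, -0.888] a [0.0, 0.0, 0.0]
19 rows: t [-0.111, 0.664, 0.125] a [-0.0, 0.245, 0.029]
[407.6461344   79.93955029 208.31795287]
19 rows: t [-0.113, 0.666, -0.003] a [-0.0, 0.245, 0.029]
```

carry_out([
  {"tx": -0.325, "ty": 0, "tz": -0.888, "ax": 0, "ay": 0, "az": 0, "fingers": -1},
  {"tx": -0.325, "ty": 0, "tz": -0.888, "ax": 0, "ay": 0, "az": 0, "fingers": -1},
  {"tx": -0.325, "ty": 0, "tz": -0.888, "ax": 0, "ay": 0, "az": 0, "fingers": -1},
  {"tx": -0.325, "ty": 0, "tz": -0.888, "ax": 0, "ay": 0, "az": 0, "fingers": -1},
  {"tx": -0.325, "ty": 0, "tz": -0.888, "ax": 0, "ay": 0, "az": 0, "fingers": -1},
  {"tx": -0.325, "ty": 0, "tz": -0.888, "ax": 0, "ay": 0, "az": 0, "fingers": -1},
  {"tx": -0.325, "ty": 0, "tz": -0.888, "ax": 0, "ay": 0, "az": 0, "fingers": -1},
  {"tx": -0.325, "ty": 0, "tz": -0.888, "ax": 0, "ay": 0, "az": 0, "fingers": -1},
  {"tx": -0.325, "ty": 0, "tz": -0.888, "ax": 0, "ay": 0, "az": 0, "fingers": -1},
  {"tx": -0.325, "ty": 0, "tz": -0.888, "ax": 0, "ay": 0, "az": 0, "fingers": -1},
  {"tx": -0.325, "ty": 0, "tz": -0.888, "ax": 0, "ay": 0, "az": 0, "fingers": -1},
])

```text
time_s: 35.65
tcp_pos: [402.4, -239.7, 264.5]
orientation: [-0.092, 0.98, 0.016, 0.173]
ft_force: [-0.2, -0.9, -1.0]
opening: 18.7
grasp_force: 58.9
```

carry_out([
  {"tx": -0.113, "ty": 0.666, "tz": -0.003, "ax": 0, "ay": 0.245, "az": 0.029, "fingers": -1},
  {"tx": -0.113, "ty": 0.666, "tz": -0.003, "ax": 0, "ay": 0.245, "az": 0.029, "fingers": -1},
  {"tx": -0.113, "ty": 0.666, "tz": -0.003, "ax": 0, "ay": 0.245, "az": 0.029, "fingers": -1},
  {"tx": -0.113, "ty": 0.666, "tz": -0.003, "ax": 0, "ay": 0.245, "az": 0.029, "fingers": -1},
  {"tx": -0.113, "ty": 0.666, "tz": -0.003, "ax": 0, "ay": 0.245, "az": 0.029, "fingers": -1},
  {"tx": -0.113, "ty": 0.666, "tz": -0.003, "ax": 0, "ay": 0.245, "az": 0.029, "fingers": -1},
  {"tx": -0.113, "ty": 0.666, "tz": -0.003, "ax": 0, "ay": 0.245, "az": 0.029, "fingers": -1},
  {"tx": -0.113, "ty": 0.666, "tz": -0.003, "ax": 0, "ay": 0.245, "az": 0.029, "fingers": -1},
  {"tx": -0.113, "ty": 0.666, "tz": -0.003, "ax": 0, "ay": 0.245, "az": 0.029, "fingers": -1},
  {"tx": -0.113, "ty": 0.666, "tz": -0.003, "ax": 0, "ay": 0.245, "az": 0.029, "fingers": -1},
  {"tx": -0.113, "ty": 0.666, "tz": -0.003, "ax": 0, "ay": 0.245, "az": 0.029, "fingers": -1},
  {"tx": -0.113, "ty": 0.666, "tz": -0.003, "ax": 0, "ay": 0.245, "az": 0.029, "fingers": -1},
  {"tx": -0.113, "ty": 0.666, "tz": -0.003, "ax": 0, "ay": 0.245, "az": 0.029, "fingers": -1},
  {"tx": -0.113, "ty": 0.666, "tz": -0.003, "ax": 0, "ay": 0.245, "az": 0.029, "fingers": -1},
  {"tx": -0.113, "ty": 0.666, "tz": -0.003, "ax": 0, "ay": 0.245, "az": 0.029, "fingers": -1},
  {"tx": -0.113, "ty": 0.666, "tz": -0.003, "ax": 0, "ay": 0.245, "az": 0.029, "fingers": -1},
  {"tx": -0.113, "ty": 0.666, "tz": -0.003, "ax": 0, "ay": 0.245, "az": 0.029, "fingers": -1},
  {"tx": -0.113, "ty": 0.666, "tz": -0.003, "ax": 0, "ay": 0.245, "az": 0.029, "fingers": -1},
  {"tx": -0.113, "ty": 0.666, "tz": -0.003, "ax": 0, "ay": 0.245, "az": 0.029, "fingers": -1},
  {"tx": 0, "ty": 0, "tz": 0, "ax": 0, "ay": 0, "az": 0, "fingers": -1},
])

```text
time_s: 38.15
tcp_pos: [407.7, 81.1, 267.1]
orientation: [-0.054, 0.983, -0.009, -0.174]
ft_force: [0.8, 0.6, -1.2]
opening: 18.5
grasp_force: 58.9
```

```bash
python3 -c "
from h import *
s=get_state();print(s['tcp_pos'],s['opening'],s['joints'])
chk('G3.npy',0,-110,-110,4)"
```

```text
[407.70082649  81.13860604 267.09492895] 18.46040542821118 [ 0.03656897  0.33754185 -0.14947702  1.43304483 -0.02444748 -0.06790639]
err in slot frame [-37.64   1.19  45.14] F slot [ 1.42  0.48 -0.37] [ 0.   -0.37  0.04]
4 rows: t [-0.199, -0.012, 0.553] a [0.001, -0.004, 0.003]
```

carry_out([
  {"tx": -0.199, "ty": -0.012, "tz": 0.553, "ax": 0.001, "ay": -0.004, "az": 0.003, "fingers": -1},
  {"tx": -0.199, "ty": -0.012, "tz": 0.553, "ax": 0.001, "ay": -0.004, "az": 0.003, "fingers": -1},
  {"tx": -0.199, "ty": -0.012, "tz": 0.553, "ax": 0.001, "ay": -0.004, "az": 0.003, "fingers": -1},
  {"tx": -0.199, "ty": -0.012, "tz": 0.553, "ax": 0.001, "ay": -0.004, "az": 0.003, "fingers": -1},
  {"tx": -0.3, "ty": 0, "tz": 0.108, "ax": 0, "ay": 0, "az": 0, "fingers": -1},
  {"tx": -0.3, "ty": 0, "tz": 0.108, "ax": 0, "ay": 0, "az": 0, "fingers": -1},
  {"tx": 0, "ty": 0, "tz": 0, "ax": 0, "ay": 0, "az": 0, "fingers": -1},
  {"tx": 0, "ty": 0, "tz": 0, "ax": 0, "ay": 0, "az": 0, "fingers": -1},
])

```text
time_s: 39.15
tcp_pos: [420.0, 80.7, 199.0]
orientation: [-0.052, 0.984, -0.01, -0.172]
ft_force: [-0.2, -1.3, -0.2]
opening: 18.4
grasp_force: 59.0
```

```bash
python3 -c "
from h import *
chk('G3.npy',0,-94,-76,4)
p=cam('side');save(p,'s4.png',(190,130,350,250))"
```

```text
err in slot frame [-0.5  -0.6   0.81] F slot [-0.18 -1.3  -0.38] [ 0.04 -0.35 -0.01]
4 rows: t [-0.171, 0.006, 0.071] a [0.0, 0.002, -0.003]
```

View pics/s4.png

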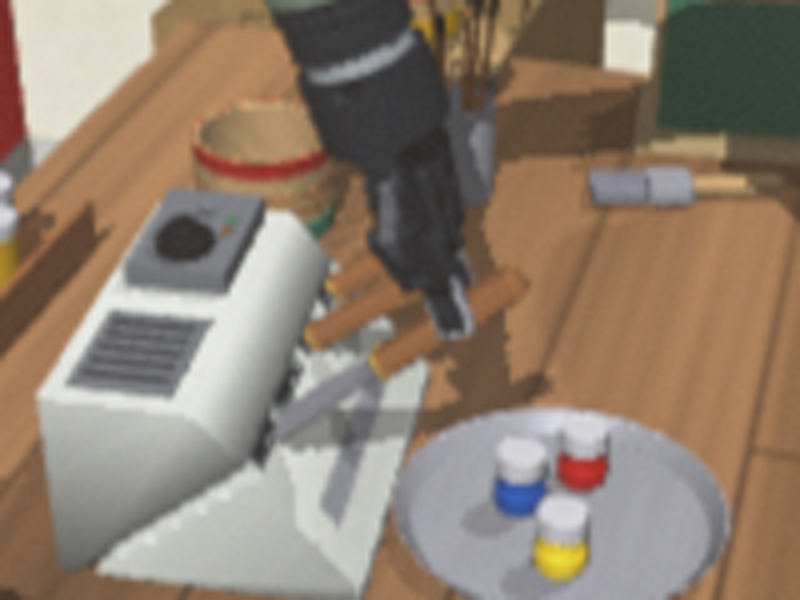

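carry_out([
  {"tx": -0.171, "ty": 0.006, "tz": 0.071, "ax": 0, "ay": 0.002, "az": -0.003, "fingers": -1},
  {"tx": -0.171, "ty": 0.006, "tz": 0.071, "ax": 0, "ay": 0.002, "az": -0.003, "fingers": -1},
  {"tx": -0.171, "ty": 0.006, "tz": 0.071, "ax": 0, "ay": 0.002, "az": -0.003, "fingers": -1},
  {"tx": -0.171, "ty": 0.006, "tz": 0.071, "ax": 0, "ay": 0.002, "az": -0.003, "fingers": -1},
  {"tx": 0, "ty": 0, "tz": 0, "ax": 0, "ay": 0, "az": 0, "fingers": -1},
  {"tx": 0, "ty": 0, "tz": 0, "ax": 0, "ay": 0, "az": 0, "fingers": -1},
])

```text
time_s: 39.95
tcp_pos: [433.2, 82.7, 186.2]
orientation: [-0.053, 0.983, -0.01, -0.173]
ft_force: [0.2, 0.5, -0.7]
opening: 18.5
grasp_force: 59.0
```

```bash
python3 -c "
from h import *
chk('G3.npy',0,-76,-20,9)"
```

```text
err in slot frame [-0.1  -0.03 -0.38] F slot [ 0.68  0.44 -0.35] [ 0.06 -0.35  0.02]
9 rows: t [-0.235, 0.0, 0.084] a [0.0, -0.0, 0.0]
```

carry_out([
  {"tx": -0.235, "ty": 0, "tz": 0.084, "ax": 0, "ay": 0, "az": 0, "fingers": -1},
  {"tx": -0.235, "ty": 0, "tz": 0.084, "ax": 0, "ay": 0, "az": 0, "fingers": -1},
  {"tx": -0.235, "ty": 0, "tz": 0.084, "ax": 0, "ay": 0, "az": 0, "fingers": -1},
  {"tx": -0.235, "ty": 0, "tz": 0.084, "ax": 0, "ay": 0, "az": 0, "fingers": -1},
  {"tx": -0.235, "ty": 0, "tz": 0.084, "ax": 0, "ay": 0, "az": 0, "fingers": -1},
  {"tx": -0.235, "ty": 0, "tz": 0.084, "ax": 0, "ay": 0, "az": 0, "fingers": -1},
  {"tx": -0.235, "ty": 0, "tz": 0.084, "ax": 0, "ay": 0, "az": 0, "fingers": -1},
  {"tx": -0.235, "ty": 0, "tz": 0.084, "ax": 0, "ay": 0, "az": 0, "fingers": -1},
  {"tx": -0.235, "ty": 0, "tz": 0.084, "ax": 0, "ay": 0, "az": 0, "fingers": -1},
  {"tx": 0, "ty": 0, "tz": 0, "ax": 0, "ay": 0, "az": 0, "fingers": -1},
])

```text
time_s: 41.2
tcp_pos: [476.5, 87.3, 150.1]
orientation: [-0.053, 0.983, -0.01, -0.173]
ft_force: [-0.0, -1.2, -1.1]
opening: 18.5
grasp_force: 59.0
```

```bash
python3 -c "
from h import *
chk('G3.npy',0,-20,6,5)"
```

```text
err in slot frame [ 0.48 -0.03 -0.07] F slot [ 0.57 -1.23 -0.92] [ 0.07 -0.38  0.03]
5 rows: t [-0.192, 0.0, 0.069] a [0.0, -0.001, 0.0]
```

carry_out([
  {"tx": -0.192, "ty": 0, "tz": 0.069, "ax": 0, "ay": 0, "az": 0, "fingers": -1},
  {"tx": -0.192, "ty": 0, "tz": 0.069, "ax": 0, "ay": 0, "az": 0, "fingers": -1},
  {"tx": -0.192, "ty": 0, "tz": 0.069, "ax": 0, "ay": 0, "az": 0, "fingers": -1},
  {"tx": -0.192, "ty": 0, "tz": 0.069, "ax": 0, "ay": 0, "az": 0, "fingers": -1},
  {"tx": -0.192, "ty": 0, "tz": 0.069, "ax": 0, "ay": 0, "az": 0, "fingers": -1},
  {"tx": 0, "ty": 0, "tz": 0, "ax": 0, "ay": 0, "az": 0, "fingers": -1},
  {"tx": 0, "ty": 0, "tz": 0, "ax": 0, "ay": 0, "az": 0, "fingers": -1},
])

```text
time_s: 42.08
tcp_pos: [491.5, 88.9, 136.8]
orientation: [-0.053, 0.983, -0.01, -0.177]
ft_force: [-13.4, -1.8, 21.1]
opening: 18.6
grasp_force: 60.8
```

carry_out([
  {"tx": 0, "ty": 0, "tz": 0, "ax": 0, "ay": 0, "az": 0, "fingers": 0.1},
  {"tx": 0, "ty": 0, "tz": 0, "ax": 0, "ay": 0, "az": 0, "fingers": 0.1},
  {"tx": 0, "ty": 0, "tz": 0, "ax": 0, "ay": 0, "az": 0, "fingers": 0.1},
  {"tx": 0, "ty": 0, "tz": 0, "ax": 0, "ay": 0, "az": 0, "fingers": 0.1},
  {"tx": 0, "ty": 0, "tz": -0.5, "ax": 0, "ay": 0, "az": 0, "fingers": 0.1},
  {"tx": 0, "ty": 0, "tz": -1, "ax": 0, "ay": 0, "az": 0, "fingers": 0.1},
  {"tx": 0, "ty": 0, "tz": -1, "ax": 0, "ay": 0, "az": 0, "fingers": 0.1},
  {"tx": 0, "ty": 0, "tz": -1, "ax": 0, "ay": 0, "az": 0, "fingers": 0.1},
  {"tx": 0, "ty": 0, "tz": -1, "ax": 0, "ay": 0, "az": 0, "fingers": 0.1},
  {"tx": 0, "ty": 0, "tz": -1, "ax": 0, "ay": 0, "az": 0, "fingers": 0.1},
  {"tx": 0, "ty": 0, "tz": 0, "ax": 0, "ay": 0, "az": 0, "fingers": 0.1},
])

```text
time_s: 43.45
tcp_pos: [544.0, 94.5, 265.3]
orientation: [-0.053, 0.984, -0.01, -0.171]
ft_force: [-0.8, -0.0, -0.5]
opening: 47.0
grasp_force: 0.0
```

```bash
python3 - <<'E'
from h import *
s=get_state();print(s['time_s'],s['tcp_pos'],s['joints'])
p=cam('scene')
for t in('stylus','stand','knife_a','scraper_a','start'): print(t,[(round(d['conf'],2),d['position']) for d in look_for(p,t)])
plan([650,-50,245],down(6.1,0),12)
E
```

```text
43.45 [543.9827736   94.52152418 265.31585859] [ 0.04950128  0.60123821  0.26779534  1.58027284 -0.02013017 -0.05414976]
stylus [(0.71, [401.8, 304.9])]
stand [(0.91, [392.6, 318.2]), (0.22, [328.8, 326.3])]
knife_a [(0.9, [411.8, 253.6]), (0.75, [258.7, 193.8]), (0.57, [240.6, 182.2]), (0.38, [250.6, 236.4])]
scraper_a [(0.66, [295.0, 213.0])]
start [(0.17, [249.7, 237.4])]
12 rows: t [-0.315, -0.517, -0.0] a [-0.0, -0.194, 0.0]
```

carry_out([
  {"tx": -0.315, "ty": -0.517, "tz": 0, "ax": 0, "ay": -0.194, "az": 0, "fingers": 0.1},
  {"tx": -0.315, "ty": -0.517, "tz": 0, "ax": 0, "ay": -0.194, "az": 0, "fingers": 0.1},
  {"tx": -0.315, "ty": -0.517, "tz": 0, "ax": 0, "ay": -0.194, "az": 0, "fingers": 0.1},
  {"tx": -0.315, "ty": -0.517, "tz": 0, "ax": 0, "ay": -0.194, "az": 0, "fingers": 0.1},
  {"tx": -0.315, "ty": -0.517, "tz": 0, "ax": 0, "ay": -0.194, "az": 0, "fingers": 0.1},
  {"tx": -0.315, "ty": -0.517, "tz": 0, "ax": 0, "ay": -0.194, "az": 0, "fingers": 0.1},
  {"tx": -0.315, "ty": -0.517, "tz": 0, "ax": 0, "ay": -0.194, "az": 0, "fingers": 0.1},
  {"tx": -0.315, "ty": -0.517, "tz": 0, "ax": 0, "ay": -0.194, "az": 0, "fingers": 0.1},
  {"tx": -0.315, "ty": -0.517, "tz": 0, "ax": 0, "ay": -0.194, "az": 0, "fingers": 0.1},
  {"tx": -0.315, "ty": -0.517, "tz": 0, "ax": 0, "ay": -0.194, "az": 0, "fingers": 0.1},
  {"tx": -0.315, "ty": -0.517, "tz": 0, "ax": 0, "ay": -0.194, "az": 0, "fingers": 0.1},
  {"tx": -0.315, "ty": -0.517, "tz": 0, "ax": 0, "ay": -0.194, "az": 0, "fingers": 0.1},
  {"tx": 0, "ty": 0, "tz": 0, "ax": 0, "ay": 0, "az": 0, "fingers": 0.1},
  {"tx": 0, "ty": 0, "tz": 0, "ax": 0, "ay": 0, "az": 0, "fingers": 0.1},
])

```text
time_s: 45.5
tcp_pos: [650.7, -49.7, 246.0]
orientation: [-0.054, 0.999, -0.0, 0.0]
ft_force: [-0.3, -0.2, -0.4]
opening: 46.9
grasp_force: 0.0
```

```bash
python3 - <<'E'
from h import *
s=get_state();print(s['time_s'],s['tcp_pos'],s['joints'])
p=cam('wrist');np.savez('w7.npz',**{k:p[k] for k in('pixels','C','f','cx','cy')});save(p,'w7.png')
for t in('start','stop'): print(t,[(round(d['conf'],2),d['position']) for d in look_for(p,t)])
print(proj(p,[[648,-75,156],[629,-21,179]]))
E
```

```text
45.5 [650.70953358 -49.70855821 245.96631982] [-1.89347186e-01  5.13312363e-01  1.33013241e-01  1.18953621e+00
  1.81082291e-04 -2.96661056e-01]
start [(0.66, [226.4, 184.2]), (0.63, [296.8, 187.2])]
stop [(0.83, [296.7, 188.1])]
[[227.53343745 186.64967185]
 [300.63727228 179.03370526]]
```

View pics/w7.png

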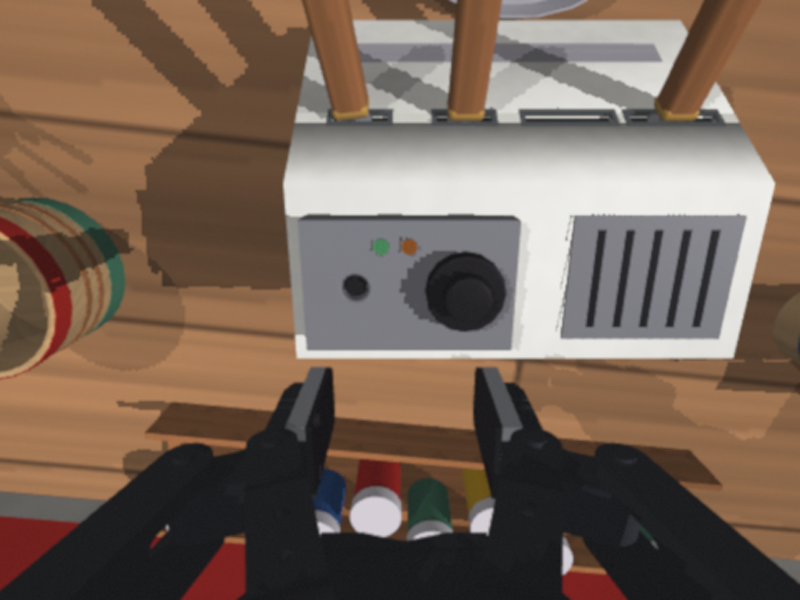

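```bash
python3 - <<'E'
from h import *
p=load('w7.npz');g=p['pixels'].max(2).astype(float)
w=np.clip(95-g[172:197,215:240],0,60);m=cv2.moments(w);uv=(215+m['m10']/m['m00'],172+m['m01']/m['m00'])
print(uv,onz(p,uv,158),onz(p,uv,155))
p2=load('w2.npz');g=p2['pixels'].max(2).astype(float)
w=np.clip(85-g[287:303,188:204],0,60);m=cv2.moments(w);uv=(188+m['m10']/m['m00'],287+m['m01']/m['m00']);print(uv,onz(p2,uv,158))
# stylus view: camera over stand
plan([545,440,300],down(0,0),20)
E
```

```text
(227.3478705978706, 182.90980753480753) [644.21917889 -75.24269841 158.        ] [645.16136953 -75.46276835 155.        ]
(195.07586837294332, 294.6142595978062) [645.85509729 -76.27555277 158.        ]
20 rows: t [0.156, 0.99, -0.108] a [-0.0, 0.0, 0.036]
```

```bash
python3 - <<'E'
from h import *
plan([580,435,290],down(0,0),20)
E
```

```text
20 rows: t [0.087, 0.976, -0.088] a [-0.0, 0.0, 0.036]
```

carry_out([
  {"tx": 0.087, "ty": 0.976, "tz": -0.088, "ax": 0, "ay": 0, "az": 0.036, "fingers": 1},
  {"tx": 0.087, "ty": 0.976, "tz": -0.088, "ax": 0, "ay": 0, "az": 0.036, "fingers": 1},
  {"tx": 0.087, "ty": 0.976, "tz": -0.088, "ax": 0, "ay": 0, "az": 0.036, "fingers": 1},
  {"tx": 0.087, "ty": 0.976, "tz": -0.088, "ax": 0, "ay": 0, "az": 0.036, "fingers": 1},
  {"tx": 0.087, "ty": 0.976, "tz": -0.088, "ax": 0, "ay": 0, "az": 0.036, "fingers": 1},
  {"tx": 0.087, "ty": 0.976, "tz": -0.088, "ax": 0, "ay": 0, "az": 0.036, "fingers": 1},
  {"tx": 0.087, "ty": 0.976, "tz": -0.088, "ax": 0, "ay": 0, "az": 0.036, "fingers": 1},
  {"tx": 0.087, "ty": 0.976, "tz": -0.088, "ax": 0, "ay": 0, "az": 0.036, "fingers": 1},
  {"tx": 0.087, "ty": 0.976, "tz": -0.088, "ax": 0, "ay": 0, "az": 0.036, "fingers": 1},
  {"tx": 0.087, "ty": 0.976, "tz": -0.088, "ax": 0, "ay": 0, "az": 0.036, "fingers": 1},
  {"tx": 0.087, "ty": 0.976, "tz": -0.088, "ax": 0, "ay": 0, "az": 0.036, "fingers": 1},
  {"tx": 0.087, "ty": 0.976, "tz": -0.088, "ax": 0, "ay": 0, "az": 0.036, "fingers": 1},
  {"tx": 0.087, "ty": 0.976, "tz": -0.088, "ax": 0, "ay": 0, "az": 0.036, "fingers": 1},
  {"tx": 0.087, "ty": 0.976, "tz": -0.088, "ax": 0, "ay": 0, "az": 0.036, "fingers": 1},
  {"tx": 0.087, "ty": 0.976, "tz": -0.088, "ax": 0, "ay": 0, "az": 0.036, "fingers": 1},
  {"tx": 0.087, "ty": 0.976, "tz": -0.088, "ax": 0, "ay": 0, "az": 0.036, "fingers": 1},
  {"tx": 0.087, "ty": 0.976, "tz": -0.088, "ax": 0, "ay": 0, "az": 0.036, "fingers": 1},
  {"tx": 0.087, "ty": 0.976, "tz": -0.088, "ax": 0, "ay": 0, "az": 0.036, "fingers": 1},
  {"tx": 0.087, "ty": 0.976, "tz": -0.088, "ax": 0, "ay": 0, "az": 0.036, "fingers": 1},
  {"tx": 0.087, "ty": 0.976, "tz": -0.088, "ax": 0, "ay": 0, "az": 0.036, "fingers": 1},
])

```text
time_s: 48.15
tcp_pos: [579.6, 435.9, 289.7]
orientation: [0.0, 1.0, -0.0, 0.001]
ft_force: [0.9, 0.7, 0.4]
opening: 85.6
grasp_force: 0.0
```

carry_out([
  {"tx": 0, "ty": 0, "tz": 0, "ax": 0, "ay": 0, "az": 0, "fingers": 1},
  {"tx": 0, "ty": 0, "tz": 0, "ax": 0, "ay": 0, "az": 0, "fingers": 1},
])

```text
time_s: 48.4
tcp_pos: [579.9, 434.5, 289.4]
orientation: [0.0, 1.0, -0.001, 0.001]
ft_force: [-0.1, 0.0, -0.1]
opening: 85.4
grasp_force: 0.0
```

```bash
python3 - <<'E'
from h import *
s=get_state();print(s['time_s'],s['tcp_pos'],s['joints'])
p=cam('wrist');np.savez('w8.npz',**{k:p[k] for k in('pixels','C','f','cx','cy')});save(p,'w8.png')
for t in('stylus','stand'): print(t,[(round(d['conf'],2),d['position']) for d in look_for(p,t)])
E
```

```text
48.4 [579.94591533 434.46613147 289.42883151] [ 0.54182407  0.66340749  0.4979142   1.40490406 -0.00145128  0.54218221]
stylus []
stand [(0.72, [260.6, 120.3])]
```

View pics/w8.png

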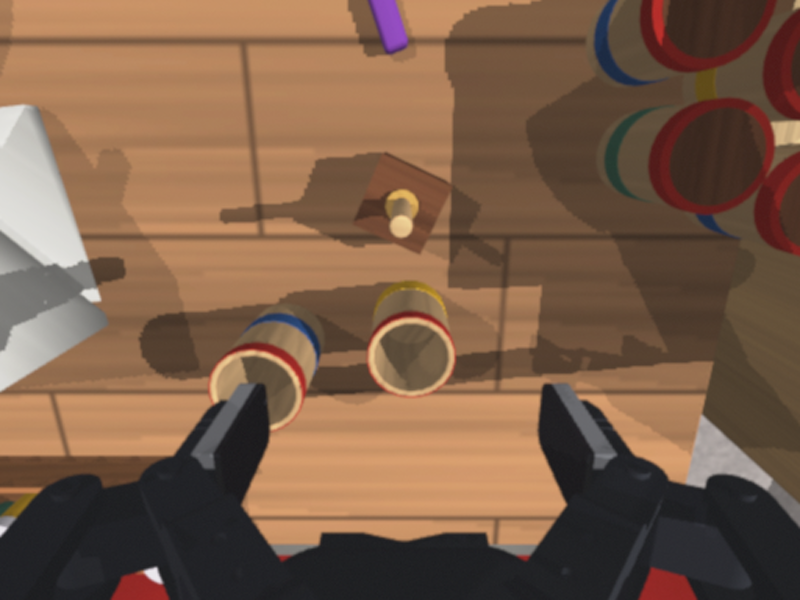

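```bash
python3 - <<'E'
from h import *
p=load('w8.npz');hsv=cv2.cvtColor(p['pixels'],cv2.COLOR_RGB2HSV).astype(int)
sub=p['pixels'][118:154:2,245:271:2]
print(np.round(sub.sum(2)/3).astype(int))
for uv,z in[((256.6,144.6),156),((257,130),63)]: print(onz(p,uv,z))
g=p['pixels'].sum(2)/3.
w=np.clip(g[134:154,245:270]-150,0,60);m=cv2.moments(w);uv=(245+m['m10']/m['m00'],134+m['m01']/m['m00']);print(uv,onz(p,uv,156))
# collar disc: yellow-ish high saturation bright pixels
m=((hsv[...,1]>100)&(hsv[...,2]>150)&(hsv[...,0]>17)).astype(np.uint8)[115:150,240:275]
n,l,st,c=cv2.connectedComponentsWithStats(m);print(st[1:],c[1:])
ps=load('w2.npz')
E
```

```text
[[ 89  89  89  90  91  91  89  89  90  90  91  90  89]
 [ 92  89  89  88  89  94  96  95  91  89  90  91  89]
 [ 91  84  77 101 131 155 163 160 137  96  90  89  89]
 [ 80  62 101 161 166 161 164 169 168 157 107  90  90]
 [ 60  83 154 161 160 139 138 157 168 167 149  87  90]
 [ 56  90 113 109 104  97 103 122 154 167 165 116  85]
 [ 58  96 109 105  99  98 105 122 141 157 161 137  81]
 [ 59 102 108 102 100 103 112 126 140 141 148 133  83]
 [ 58  91 107 102 102 106 115 130 142 146 145 119  80]
 [ 60  80 106 102 103 109 118 132 144 148 138  88  78]
 [ 67  63  98 106 143 177 185 173 150 146 109  73  74]
 [ 79  76  81 149 190 197 200 202 189 137  75  71  70]
 [ 81  81 108 181 190 192 194 197 198 161  77  72  70]
 [ 79  80 127 181 186 188 190 193 195 173  87  76  75]
 [ 80  80 113 174 180 183 184 186 189 157  89  89  80]
 [ 80  79  91 162 181 183 184 185 183 116  84  86  88]
 [ 83  81  80 102 163 181 184 180 126  82  80  82  83]
 [ 77  82  83  84  90 109 112  90  78  77  79  80  80]]
[547.68538844 433.00156864 156.        ]
[545.75523746 433.01076601  63.        ]
(256.84556107502226, 143.79155521589607) [546.93769517 433.22939272 156.        ]
[[  8   7  20  17 127]
 [ 16  23   2   1   2]
 [ 11  27   7   8  26]
 [ 22  26   1   1   1]
 [ 19  31   4   4   7]] [[19.01574803 12.28346457]
 [16.5        23.        ]
 [14.34615385 31.42307692]
 [22.         26.        ]
 [20.28571429 32.28571429]]
```

carry_out([
  {"tx": 0.429, "ty": -0.017, "tz": 0, "ax": 0, "ay": 0, "az": 0, "fingers": 1},
  {"tx": 0.429, "ty": -0.017, "tz": 0, "ax": 0, "ay": 0, "az": 0, "fingers": 1},
  {"tx": 0.429, "ty": -0.017, "tz": 0, "ax": 0, "ay": 0, "az": 0, "fingers": 1},
  {"tx": 0, "ty": 0, "tz": 0.909, "ax": 0, "ay": 0, "az": 0, "fingers": 1},
  {"tx": 0, "ty": 0, "tz": 0.909, "ax": 0, "ay": 0, "az": 0, "fingers": 1},
  {"tx": 0, "ty": 0, "tz": 0.909, "ax": 0, "ay": 0, "az": 0, "fingers": 1},
  {"tx": 0, "ty": 0, "tz": 0.909, "ax": 0, "ay": 0, "az": 0, "fingers": 1},
  {"tx": 0, "ty": 0, "tz": 0.909, "ax": 0, "ay": 0, "az": 0, "fingers": 1},
  {"tx": 0, "ty": 0, "tz": 0.909, "ax": 0, "ay": 0, "az": 0, "fingers": 1},
  {"tx": 0, "ty": 0, "tz": 0.909, "ax": 0, "ay": 0, "az": 0, "fingers": 1},
  {"tx": 0, "ty": 0, "tz": 0.909, "ax": 0, "ay": 0, "az": 0, "fingers": 1},
  {"tx": 0, "ty": 0, "tz": 0.909, "ax": 0, "ay": 0, "az": 0, "fingers": 1},
  {"tx": 0, "ty": 0, "tz": 0, "ax": 0, "ay": 0, "az": 0, "fingers": 1},
  {"tx": 0, "ty": 0, "tz": 0, "ax": 0, "ay": 0, "az": 0, "fingers": 1},
])

```text
time_s: 50.3
tcp_pos: [548.1, 433.4, 85.6]
orientation: [0.0, 1.0, -0.0, 0.001]
ft_force: [-0.3, 0.6, -0.2]
opening: 85.6
grasp_force: 0.0
```

```bash
python3 - <<'E'
from h import *
s=get_state();print(s['time_s'],s['tcp_pos'],s['ft_force'],R.from_quat(s['orientation']).as_matrix().round(4)[:,2])
p=cam('wrist');save(p,'w9.png')
# check with scene and side: predicted stylus top
for n in('scene','side'):
    q=cam(n);print(n,proj(q,[[547.8,433.2,156],[547.8,433.2,6]]),[(round(d['conf'],2),d['position']) for d in look_for(q,'stylus')])
E
```

```text
50.3 [548.05828835 433.38960523  85.57711604] [-0.31394748  0.60914781 -0.17893473] [ 1.6e-03 -2.0e-04 -1.0e+00]
scene [[410.31324363 294.76130098]
 [391.68516759 318.1349816 ]] [(0.73, [401.2, 306.9]), (0.41, [259.2, 192.5])]
side [[187.57870803 280.43916264]
 [194.82708035 323.55723454]] [(0.44, [195.6, 303.5])]
```

View pics/w9.png

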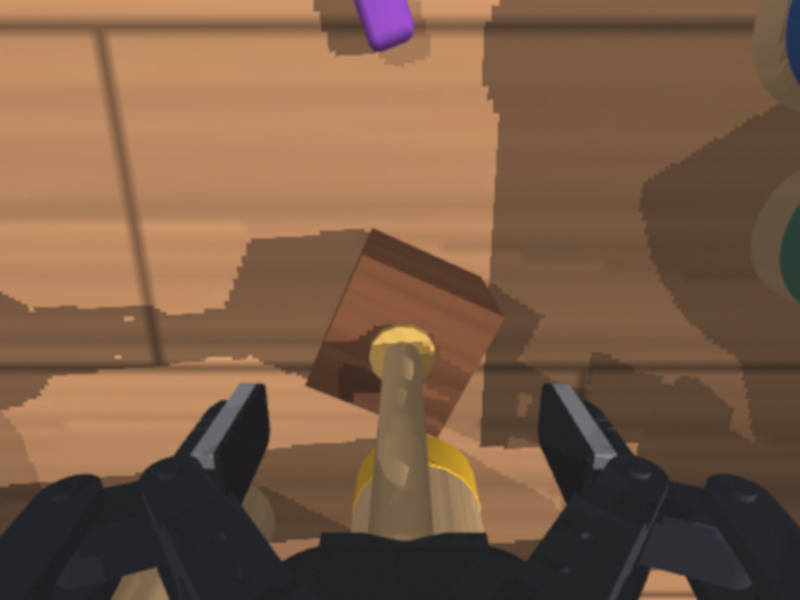

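carry_out([
  {"tx": 0, "ty": 0, "tz": 0, "ax": 0, "ay": 0, "az": 0, "fingers": -1},
  {"tx": 0, "ty": 0, "tz": 0, "ax": 0, "ay": 0, "az": 0, "fingers": -1},
  {"tx": 0, "ty": 0, "tz": 0, "ax": 0, "ay": 0, "az": 0, "fingers": -1},
  {"tx": 0, "ty": 0, "tz": 0, "ax": 0, "ay": 0, "az": 0, "fingers": -1},
  {"tx": 0, "ty": 0, "tz": 0, "ax": 0, "ay": 0, "az": 0, "fingers": -1},
  {"tx": 0, "ty": 0, "tz": 0, "ax": 0, "ay": 0, "az": 0, "fingers": -1},
  {"tx": 0, "ty": 0, "tz": 0, "ax": 0, "ay": 0, "az": 0, "fingers": -1},
  {"tx": 0, "ty": 0, "tz": 0, "ax": 0, "ay": 0, "az": 0, "fingers": -1},
  {"tx": 0, "ty": 0, "tz": 0, "ax": 0, "ay": 0, "az": 0, "fingers": -1},
  {"tx": 0, "ty": 0, "tz": 0, "ax": 0, "ay": 0, "az": 0, "fingers": -1},
])

```text
time_s: 51.8
tcp_pos: [548.3, 433.4, 85.2]
orientation: [0.0, 1.0, -0.0, 0.001]
ft_force: [-0.9, -0.2, 2.0]
opening: 12.4
grasp_force: 58.3
```

```bash
python3 - <<'E'
from h import *
s=get_state();print(s['time_s'],s['tcp_pos'],s['ft_force'],s['orientation'],s['joints'])
np.savez('home.npz',p=s['tcp_pos'],q=s['orientation'])
# stylus axis assumed (547.8, 433.4): offset from TCP
off=np.array([547.8,433.4])-s['tcp_pos'][:2];print(off)
pr=np.array([644.5,-75.5])-off
M=R.from_quat(s['orientation']).as_matrix()
up=np.array(s['tcp_pos'])+[0,0,180]
plan(up,M,8)
plan([*pr,up[2]],down(0),20,start=(up,M))
E
```

```text
51.8 [548.28451888 433.42570706  85.16866131] [-0.86254021 -0.24862335  1.9787008 ] [ 3.30092799e-04  9.99999658e-01 -1.37369712e-04  7.45423053e-04] [ 0.56387602  0.71103891  0.06080702  0.91945156 -0.00102938  0.56453564]
[-0.48451888 -0.02570706]
8 rows: t [-0.001, -0.0, -0.9] a [0.0, 0.0, 0.0]
20 rows: t [-0.194, -1.018, 0.0] a [-0.0, 0.0, -0.0]
```

carry_out([
  {"tx": 0, "ty": 0, "tz": -0.4, "ax": 0, "ay": 0, "az": 0, "fingers": -1},
  {"tx": 0, "ty": 0, "tz": -0.9, "ax": 0, "ay": 0, "az": 0, "fingers": -1},
  {"tx": 0, "ty": 0, "tz": -0.9, "ax": 0, "ay": 0, "az": 0, "fingers": -1},
  {"tx": 0, "ty": 0, "tz": -0.9, "ax": 0, "ay": 0, "az": 0, "fingers": -1},
  {"tx": 0, "ty": 0, "tz": -0.9, "ax": 0, "ay": 0, "az": 0, "fingers": -1},
  {"tx": 0, "ty": 0, "tz": -0.9, "ax": 0, "ay": 0, "az": 0, "fingers": -1},
  {"tx": 0, "ty": 0, "tz": -0.9, "ax": 0, "ay": 0, "az": 0, "fingers": -1},
  {"tx": 0, "ty": 0, "tz": -0.9, "ax": 0, "ay": 0, "az": 0, "fingers": -1},
  {"tx": 0, "ty": 0, "tz": -0.9, "ax": 0, "ay": 0, "az": 0, "fingers": -1},
  {"tx": 0, "ty": 0, "tz": -0.9, "ax": 0, "ay": 0, "az": 0, "fingers": -1},
  {"tx": 0, "ty": 0, "tz": 0, "ax": 0, "ay": 0, "az": 0, "fingers": -1},
])

```text
time_s: 53.18
tcp_pos: [548.8, 434.0, 300.3]
orientation: [0.0, 1.0, 0.001, 0.003]
ft_force: [-0.1, 0.1, -0.5]
opening: 12.3
grasp_force: 58.4
```

carry_out([
  {"tx": -0.19, "ty": -0.98, "tz": 0, "ax": 0, "ay": 0, "az": 0, "fingers": -1},
  {"tx": -0.19, "ty": -0.98, "tz": 0, "ax": 0, "ay": 0, "az": 0, "fingers": -1},
  {"tx": -0.19, "ty": -0.98, "tz": 0, "ax": 0, "ay": 0, "az": 0, "fingers": -1},
  {"tx": -0.19, "ty": -0.98, "tz": 0, "ax": 0, "ay": 0, "az": 0, "fingers": -1},
  {"tx": -0.19, "ty": -0.98, "tz": 0, "ax": 0, "ay": 0, "az": 0, "fingers": -1},
  {"tx": -0.19, "ty": -0.98, "tz": 0, "ax": 0, "ay": 0, "az": 0, "fingers": -1},
  {"tx": -0.19, "ty": -0.98, "tz": 0, "ax": 0, "ay": 0, "az": 0, "fingers": -1},
  {"tx": -0.19, "ty": -0.98, "tz": 0, "ax": 0, "ay": 0, "az": 0, "fingers": -1},
  {"tx": -0.19, "ty": -0.98, "tz": 0, "ax": 0, "ay": 0, "az": 0, "fingers": -1},
  {"tx": -0.19, "ty": -0.98, "tz": 0, "ax": 0, "ay": 0, "az": 0, "fingers": -1},
  {"tx": -0.19, "ty": -0.98, "tz": 0, "ax": 0, "ay": 0, "az": 0, "fingers": -1},
  {"tx": -0.19, "ty": -0.98, "tz": 0, "ax": 0, "ay": 0, "az": 0, "fingers": -1},
  {"tx": -0.19, "ty": -0.98, "tz": 0, "ax": 0, "ay": 0, "az": 0, "fingers": -1},
  {"tx": -0.19, "ty": -0.98, "tz": 0, "ax": 0, "ay": 0, "az": 0, "fingers": -1},
  {"tx": -0.19, "ty": -0.98, "tz": 0, "ax": 0, "ay": 0, "az": 0, "fingers": -1},
  {"tx": -0.19, "ty": -0.98, "tz": 0, "ax": 0, "ay": 0, "az": 0, "fingers": -1},
  {"tx": -0.19, "ty": -0.98, "tz": 0, "ax": 0, "ay": 0, "az": 0, "fingers": -1},
  {"tx": -0.19, "ty": -0.98, "tz": 0, "ax": 0, "ay": 0, "az": 0, "fingers": -1},
  {"tx": -0.19, "ty": -0.98, "tz": 0, "ax": 0, "ay": 0, "az": 0, "fingers": -1},
  {"tx": -0.19, "ty": -0.98, "tz": 0, "ax": 0, "ay": 0, "az": 0, "fingers": -1},
])

```text
time_s: 55.68
tcp_pos: [642.6, -58.2, 297.9]
orientation: [0.0, 1.0, -0.0, 0.001]
ft_force: [-0.3, 0.1, -0.1]
opening: 12.4
grasp_force: 58.4
```

```bash
python3 - <<'E'
from h import *
s=get_state();print(s['time_s'],s['tcp_pos'],s['opening'])
plan([645,-75.5,300],down(0),4)
p=cam('scene');sc=proj(p,[[644.5,-75.5,158]])[0];print('start px',sc)
E
```

```text
55.675 [642.6470035  -58.22502065 297.90479748] 12.379016011725723
4 rows: t [-0.024, -0.173, -0.021] a [-0.001, 0.002, -0.002]
start px [215.67270305 209.38057688]
```

carry_out([
  {"tx": -0.024, "ty": -0.173, "tz": 0, "ax": 0, "ay": 0, "az": 0, "fingers": -1},
  {"tx": -0.024, "ty": -0.173, "tz": 0, "ax": 0, "ay": 0, "az": 0, "fingers": -1},
  {"tx": -0.024, "ty": -0.173, "tz": 0, "ax": 0, "ay": 0, "az": 0, "fingers": -1},
  {"tx": -0.024, "ty": -0.173, "tz": 0, "ax": 0, "ay": 0, "az": 0, "fingers": -1},
  {"tx": 0, "ty": 0, "tz": 0.53, "ax": 0, "ay": 0, "az": 0, "fingers": -1},
  {"tx": 0, "ty": 0, "tz": 0.53, "ax": 0, "ay": 0, "az": 0, "fingers": -1},
  {"tx": 0, "ty": 0, "tz": 0.53, "ax": 0, "ay": 0, "az": 0, "fingers": -1},
  {"tx": 0, "ty": 0, "tz": 0.53, "ax": 0, "ay": 0, "az": 0, "fingers": -1},
  {"tx": 0, "ty": 0, "tz": 0, "ax": 0, "ay": 0, "az": 0, "fingers": -1},
  {"tx": 0, "ty": 0, "tz": 0, "ax": 0, "ay": 0, "az": 0, "fingers": -1},
])

```text
time_s: 56.98
tcp_pos: [645.3, -73.9, 245.2]
orientation: [0.0, 1.0, -0.0, 0.001]
ft_force: [-1.0, 0.7, -0.5]
opening: 12.3
grasp_force: 58.4
```

```bash
python3 - <<'E'
from h import *
s=get_state();print(s['time_s'],s['tcp_pos'],s['opening'],s['orientation'])
plan([645,-75.5,237],down(0),2)
p=cam('scene');tip=np.array([s['tcp_pos'][0]-.5,s['tcp_pos'][1],s['tcp_pos'][2]-79.2])
print('pred tip',proj(p,[tip,tip+[0,0,27]]),'start',proj(p,[[644.5,-75.5,158]]))
g=(p['pixels'].sum(2)//3)
print(g[190:222,202:230])
E
```

```text
56.975 [645.26340986 -73.94872083 245.2121778 ] 12.296416400028914 [ 3.42396550e-04  9.99999490e-01 -2.00323321e-04  9.28643844e-04]
2 rows: t [0.005, -0.031, 0.164] a [-0.001, 0.006, -0.002]
pred tip [[215.80129822 207.9780733 ]
 [214.96523874 201.88393452]] start [[215.67270305 209.38057688]]
[[ 89  85  87  88  89  89  87  86  86  80  83 133 152  60  38  56  66  74
   89  93  93  93  94  94  95 113 147 147]
 [ 87  84  86  87  88  88  89  89  89  79  75 122 151  65  42  73  98  92
   90  92  91  91  92  93  96 113 146 150]
 [ 86  83  85  85  86  87  87  91  98  86  81 119 152  95  92 129 144  96
   90  92  91  90  91  91  91  97 121 149]
 [ 94  84  85  84  85  85  87  97 105  94  88 111 150 158 162 172 158  99
   87  89  90  90  90  90  91 110 145 150]
 [123  89  84  85  85  84  90 108 115 101 100 126 145 155 165 172 162 124
  100  95  93  94  97  92  90 109 142 148]
 [104  88  86  84  84  84  98 140 168 141 106 125 143 152 160 169 177 187
  173 151 133 135 145 129 121 111 124 146]
 [132  95  90  88  85  83  91 129 174 163 130 129 140 144 143 154 193 234
  236 222 193 166 153 178 19
[... 2240 characters left out ...]
 80 108 137 152 155 157 155 155 155 154 155 155 154 149 131 125 126 126
  125 123 106 100  93  65  47  37  32  39]
 [ 63  67  81 108 137 153 155 155 156 155 154 154 156 154 146 128 126 126
  127 133 135 102  92  65  48  44  34  29]
 [ 90  64  63  68  81 107 137 154 157 156 155 154 155 155 148 128 126 126
  126 117  88  80  88  63  47  48  43  29]
 [181 115  86  65  63  69  88 124 150 154 156 156 155 155 146 127 126 126
  126 126 112  81  75  72  41  47  48  44]
 [231 223 181 116  86  66  64  73  91 124 151 156 156 149 129 126 126 126
  126 127 126 114  88  82  38  37  46  48]
 [231 231 229 223 182 112  72  67  65  78 107 137 153 148 128 126 126 126
  126 127 126 126 114  79  51  34  32  42]]
```

carry_out([
  {"tx": 0.005, "ty": -0.06, "tz": 0.03, "ax": 0, "ay": 0, "az": 0, "fingers": -1},
  {"tx": 0, "ty": 0, "tz": 0.15, "ax": 0, "ay": 0, "az": 0, "fingers": -1},
  {"tx": 0, "ty": 0, "tz": 0.15, "ax": 0, "ay": 0, "az": 0, "fingers": -1},
  {"tx": 0, "ty": 0, "tz": 0.15, "ax": 0, "ay": 0, "az": 0, "fingers": -1},
  {"tx": 0, "ty": 0, "tz": 0, "ax": 0, "ay": 0, "az": 0, "fingers": -1},
  {"tx": 0, "ty": 0, "tz": 0, "ax": 0, "ay": 0, "az": 0, "fingers": -1},
])

```text
time_s: 57.78
tcp_pos: [645.0, -75.4, 233.0]
orientation: [0.0, 1.0, -0.0, 0.001]
ft_force: [-0.2, 0.5, -1.3]
opening: 12.6
grasp_force: 58.4
```

carry_out([
  {"tx": 0, "ty": 0, "tz": 0.08, "ax": 0, "ay": 0, "az": 0, "fingers": -1},
  {"tx": 0, "ty": 0, "tz": 0.08, "ax": 0, "ay": 0, "az": 0, "fingers": -1},
  {"tx": 0, "ty": 0, "tz": 0.04, "ax": 0, "ay": 0, "az": 0, "fingers": -1},
  {"tx": 0, "ty": 0, "tz": 0, "ax": 0, "ay": 0, "az": 0, "fingers": -1},
  {"tx": 0, "ty": 0, "tz": 0, "ax": 0, "ay": 0, "az": 0, "fingers": -1},
])

```text
time_s: 58.4
tcp_pos: [645.2, -75.5, 228.4]
orientation: [0.0, 1.0, -0.0, 0.001]
ft_force: [0.1, -0.3, 3.5]
opening: 12.4
grasp_force: 58.5
```

carry_out([
  {"tx": 0, "ty": 0, "tz": 0.06, "ax": 0, "ay": 0, "az": 0, "fingers": -1},
  {"tx": 0, "ty": 0, "tz": 0.04, "ax": 0, "ay": 0, "az": 0, "fingers": -1},
  {"tx": 0, "ty": 0, "tz": 0, "ax": 0, "ay": 0, "az": 0, "fingers": -1},
  {"tx": 0, "ty": 0, "tz": 0, "ax": 0, "ay": 0, "az": 0, "fingers": -1},
])

```text
time_s: 58.9
tcp_pos: [645.6, -75.5, 227.1]
orientation: [0.0, 1.0, -0.0, 0.002]
ft_force: [-1.4, 0.4, 10.1]
opening: 12.6
grasp_force: 59.2
```

carry_out([
  {"tx": 0, "ty": 0, "tz": 0.02, "ax": 0, "ay": 0, "az": 0, "fingers": -1},
  {"tx": 0, "ty": 0, "tz": 0, "ax": 0, "ay": 0, "az": 0, "fingers": -1},
  {"tx": 0, "ty": 0, "tz": 0, "ax": 0, "ay": 0, "az": 0, "fingers": -1},
  {"tx": 0, "ty": 0, "tz": 0, "ax": 0, "ay": 0, "az": 0, "fingers": -1},
  {"tx": 0, "ty": 0, "tz": 0, "ax": 0, "ay": 0, "az": 0, "fingers": -1},
  {"tx": 0, "ty": 0, "tz": 0, "ax": 0, "ay": 0, "az": 0, "fingers": -1},
  {"tx": 0, "ty": 0, "tz": 0, "ax": 0, "ay": 0, "az": 0, "fingers": -1},
  {"tx": 0, "ty": 0, "tz": 0, "ax": 0, "ay": 0, "az": 0, "fingers": -1},
  {"tx": 0, "ty": 0, "tz": 0, "ax": 0, "ay": 0, "az": 0, "fingers": -1},
  {"tx": 0, "ty": 0, "tz": 0, "ax": 0, "ay": 0, "az": 0, "fingers": -1},
  {"tx": 0, "ty": 0, "tz": 0, "ax": 0, "ay": 0, "az": 0, "fingers": -1},
  {"tx": 0, "ty": 0, "tz": 0, "ax": 0, "ay": 0, "az": 0, "fingers": -1},
  {"tx": 0, "ty": 0, "tz": 0, "ax": 0, "ay": 0, "az": 0, "fingers": -1},
  {"tx": 0, "ty": 0, "tz": 0, "ax": 0, "ay": 0, "az": 0, "fingers": -1},
  {"tx": 0, "ty": 0, "tz": 0, "ax": 0, "ay": 0, "az": 0, "fingers": -1},
  {"tx": 0, "ty": 0, "tz": 0, "ax": 0, "ay": 0, "az": 0, "fingers": -1},
  {"tx": 0, "ty": 0, "tz": 0, "ax": 0, "ay": 0, "az": 0, "fingers": -1},
  {"tx": 0, "ty": 0, "tz": 0, "ax": 0, "ay": 0, "az": 0, "fingers": -1},
  {"tx": 0, "ty": 0, "tz": 0, "ax": 0, "ay": 0, "az": 0, "fingers": -1},
  {"tx": 0, "ty": 0, "tz": 0, "ax": 0, "ay": 0, "az": 0, "fingers": -1},
])

```text
time_s: 61.4
tcp_pos: [645.6, -75.5, 227.0]
orientation: [0.0, 1.0, -0.0, 0.002]
ft_force: [-2.4, 0.8, 11.8]
opening: 12.8
grasp_force: 59.2
```

carry_out([
  {"tx": 0, "ty": 0, "tz": -0.5, "ax": 0, "ay": 0, "az": 0, "fingers": -1},
  {"tx": 0, "ty": 0, "tz": -0.9, "ax": 0, "ay": 0, "az": 0, "fingers": -1},
  {"tx": 0, "ty": 0, "tz": -0.9, "ax": 0, "ay": 0, "az": 0, "fingers": -1},
  {"tx": 0, "ty": 0, "tz": -0.8, "ax": 0, "ay": 0, "az": 0, "fingers": -1},
  {"tx": 0, "ty": 0, "tz": 0, "ax": 0, "ay": 0, "az": 0, "fingers": -1},
  {"tx": 0, "ty": 0, "tz": 0, "ax": 0, "ay": 0, "az": 0, "fingers": -1},
])

```text
time_s: 62.15
tcp_pos: [644.4, -75.3, 301.1]
orientation: [0.0, 1.0, 0.0, -0.0]
ft_force: [-0.1, 0.9, -0.7]
opening: 12.2
grasp_force: 58.5
```

carry_out([
  {"tx": 0.19, "ty": 0.98, "tz": 0, "ax": 0, "ay": 0, "az": 0, "fingers": -1},
  {"tx": 0.19, "ty": 0.98, "tz": 0, "ax": 0, "ay": 0, "az": 0, "fingers": -1},
  {"tx": 0.19, "ty": 0.98, "tz": 0, "ax": 0, "ay": 0, "az": 0, "fingers": -1},
  {"tx": 0.19, "ty": 0.98, "tz": 0, "ax": 0, "ay": 0, "az": 0, "fingers": -1},
  {"tx": 0.19, "ty": 0.98, "tz": 0, "ax": 0, "ay": 0, "az": 0, "fingers": -1},
  {"tx": 0.19, "ty": 0.98, "tz": 0, "ax": 0, "ay": 0, "az": 0, "fingers": -1},
  {"tx": 0.19, "ty": 0.98, "tz": 0, "ax": 0, "ay": 0, "az": 0, "fingers": -1},
  {"tx": 0.19, "ty": 0.98, "tz": 0, "ax": 0, "ay": 0, "az": 0, "fingers": -1},
  {"tx": 0.19, "ty": 0.98, "tz": 0, "ax": 0, "ay": 0, "az": 0, "fingers": -1},
  {"tx": 0.19, "ty": 0.98, "tz": 0, "ax": 0, "ay": 0, "az": 0, "fingers": -1},
  {"tx": 0.19, "ty": 0.98, "tz": 0, "ax": 0, "ay": 0, "az": 0, "fingers": -1},
  {"tx": 0.19, "ty": 0.98, "tz": 0, "ax": 0, "ay": 0, "az": 0, "fingers": -1},
  {"tx": 0.19, "ty": 0.98, "tz": 0, "ax": 0, "ay": 0, "az": 0, "fingers": -1},
  {"tx": 0.19, "ty": 0.98, "tz": 0, "ax": 0, "ay": 0, "az": 0, "fingers": -1},
  {"tx": 0.19, "ty": 0.98, "tz": 0, "ax": 0, "ay": 0, "az": 0, "fingers": -1},
  {"tx": 0.19, "ty": 0.98, "tz": 0, "ax": 0, "ay": 0, "az": 0, "fingers": -1},
  {"tx": 0.19, "ty": 0.98, "tz": 0, "ax": 0, "ay": 0, "az": 0, "fingers": -1},
  {"tx": 0.19, "ty": 0.98, "tz": 0, "ax": 0, "ay": 0, "az": 0, "fingers": -1},
  {"tx": 0.19, "ty": 0.98, "tz": 0, "ax": 0, "ay": 0, "az": 0, "fingers": -1},
  {"tx": 0.19, "ty": 0.98, "tz": 0, "ax": 0, "ay": 0, "az": 0, "fingers": -1},
])

```text
time_s: 64.65
tcp_pos: [549.8, 416.3, 302.1]
orientation: [0.0, 1.0, -0.0, 0.001]
ft_force: [0.4, -1.1, -1.4]
opening: 12.6
grasp_force: 58.5
```

```bash
python3 - <<'E'
from h import *
h=np.load('home.npz');M=R.from_quat(h['q']).as_matrix()
s=get_state();print(s['time_s'],s['tcp_pos'],s['opening'])
plan([*h['p'][:2],300],M,2)
E
```

```text
64.65 [549.75670097 416.31871542 302.0810164 ] 12.58335495487801
2 rows: t [0.03, 0.342, 0.041] a [-0.0, -0.0, 0.0]
```

carry_out([
  {"tx": 0.03, "ty": 0.342, "tz": 0, "ax": 0, "ay": 0, "az": 0, "fingers": -1},
  {"tx": 0.03, "ty": 0.342, "tz": 0, "ax": 0, "ay": 0, "az": 0, "fingers": -1},
  {"tx": 0, "ty": 0, "tz": 0.85, "ax": 0, "ay": 0, "az": 0, "fingers": -1},
  {"tx": 0, "ty": 0, "tz": 0.85, "ax": 0, "ay": 0, "az": 0, "fingers": -1},
  {"tx": 0, "ty": 0, "tz": 0.85, "ax": 0, "ay": 0, "az": 0, "fingers": -1},
  {"tx": 0, "ty": 0, "tz": 0.85, "ax": 0, "ay": 0, "az": 0, "fingers": -1},
  {"tx": 0, "ty": 0, "tz": 0.85, "ax": 0, "ay": 0, "az": 0, "fingers": -1},
  {"tx": 0, "ty": 0, "tz": 0.85, "ax": 0, "ay": 0, "az": 0, "fingers": -1},
  {"tx": 0, "ty": 0, "tz": 0.85, "ax": 0, "ay": 0, "az": 0, "fingers": -1},
  {"tx": 0, "ty": 0, "tz": 0, "ax": 0, "ay": 0, "az": 0, "fingers": -1},
  {"tx": 0, "ty": 0, "tz": 0, "ax": 0, "ay": 0, "az": 0, "fingers": -1},
])

```text
time_s: 66.03
tcp_pos: [549.6, 431.7, 154.4]
orientation: [0.001, 1.0, 0.0, 0.001]
ft_force: [-0.5, 0.8, 0.7]
opening: 12.5
grasp_force: 58.5
```

```bash
python3 - <<'E'
from h import *
h=np.load('home.npz');M=R.from_quat(h['q']).as_matrix()
s=get_state();print(s['time_s'],s['tcp_pos'],h['p'])
plan([*h['p'][:2],s['tcp_pos'][2]],M,1)
print('to seat',s['tcp_pos'][2]-h['p'][2])
E
```

```text
66.025 [549.5911393  431.67809782 154.37003178] [548.28451888 433.42570706  85.16866131]
1 rows: t [0.052, 0.07, -0.0] a [0.003, 0.006, -0.004]
to seat 69.20137046635351
```

carry_out([
  {"tx": 0.052, "ty": 0.07, "tz": 0, "ax": 0, "ay": 0, "az": 0, "fingers": -1},
  {"tx": 0, "ty": 0, "tz": 0, "ax": 0, "ay": 0, "az": 0, "fingers": -1},
  {"tx": 0, "ty": 0, "tz": 0.4, "ax": 0, "ay": 0, "az": 0, "fingers": -1},
  {"tx": 0, "ty": 0, "tz": 0.4, "ax": 0, "ay": 0, "az": 0, "fingers": -1},
  {"tx": 0, "ty": 0, "tz": 0.4, "ax": 0, "ay": 0, "az": 0, "fingers": -1},
  {"tx": 0, "ty": 0, "tz": 0, "ax": 0, "ay": 0, "az": 0, "fingers": -1},
  {"tx": 0, "ty": 0, "tz": 0, "ax": 0, "ay": 0, "az": 0, "fingers": -1},
])

```text
time_s: 66.9
tcp_pos: [547.8, 433.5, 123.4]
orientation: [0.0, 1.0, -0.0, 0.001]
ft_force: [0.4, 0.3, -0.6]
opening: 12.4
grasp_force: 58.5
```

```bash
python3 - <<'E'
from h import *
h=np.load('home.npz');M=R.from_quat(h['q']).as_matrix()
s=get_state();print(s['time_s'],s['tcp_pos'],h['p'])
plan([*h['p'][:2],h['p'][2]+1],M,6)
E
```

```text
66.9 [547.76765904 433.48884731 123.39766676] [548.28451888 433.42570706  85.16866131]
6 rows: t [-0.003, -0.0, 0.248] a [-0.0, -0.0, -0.0]
```

carry_out([
  {"tx": -0.003, "ty": 0, "tz": 0.248, "ax": 0, "ay": 0, "az": 0, "fingers": -1},
  {"tx": -0.003, "ty": 0, "tz": 0.248, "ax": 0, "ay": 0, "az": 0, "fingers": -1},
  {"tx": -0.003, "ty": 0, "tz": 0.248, "ax": 0, "ay": 0, "az": 0, "fingers": -1},
  {"tx": -0.003, "ty": 0, "tz": 0.248, "ax": 0, "ay": 0, "az": 0, "fingers": -1},
  {"tx": -0.003, "ty": 0, "tz": 0.248, "ax": 0, "ay": 0, "az": 0, "fingers": -1},
  {"tx": -0.003, "ty": 0, "tz": 0.248, "ax": 0, "ay": 0, "az": 0, "fingers": -1},
  {"tx": 0, "ty": 0, "tz": 0, "ax": 0, "ay": 0, "az": 0, "fingers": -1},
  {"tx": 0, "ty": 0, "tz": 0, "ax": 0, "ay": 0, "az": 0, "fingers": -1},
])

```text
time_s: 67.9
tcp_pos: [548.2, 433.4, 86.2]
orientation: [0.0, 1.0, -0.0, 0.001]
ft_force: [0.3, 0.4, -0.7]
opening: 12.5
grasp_force: 58.5
```

carry_out([
  {"tx": 0, "ty": 0, "tz": 0.05, "ax": 0, "ay": 0, "az": 0, "fingers": -1},
  {"tx": 0, "ty": 0, "tz": 0.03, "ax": 0, "ay": 0, "az": 0, "fingers": -1},
  {"tx": 0, "ty": 0, "tz": 0, "ax": 0, "ay": 0, "az": 0, "fingers": -1},
  {"tx": 0, "ty": 0, "tz": 0, "ax": 0, "ay": 0, "az": 0, "fingers": -1},
])

```text
time_s: 68.4
tcp_pos: [548.4, 433.5, 85.1]
orientation: [0.0, 1.0, 0.0, 0.001]
ft_force: [-1.3, -1.2, 5.9]
opening: 12.1
grasp_force: 58.9
```

Seated (contact 6 N). I'll release it, let it settle, then withdraw straight up.

carry_out([
  {"tx": 0, "ty": 0, "tz": 0, "ax": 0, "ay": 0, "az": 0, "fingers": 1},
  {"tx": 0, "ty": 0, "tz": 0, "ax": 0, "ay": 0, "az": 0, "fingers": 1},
  {"tx": 0, "ty": 0, "tz": 0, "ax": 0, "ay": 0, "az": 0, "fingers": 1},
  {"tx": 0, "ty": 0, "tz": 0, "ax": 0, "ay": 0, "az": 0, "fingers": 1},
  {"tx": 0, "ty": 0, "tz": 0, "ax": 0, "ay": 0, "az": 0, "fingers": 1},
  {"tx": 0, "ty": 0, "tz": -0.5, "ax": 0, "ay": 0, "az": 0, "fingers": 1},
  {"tx": 0, "ty": 0, "tz": -0.9, "ax": 0, "ay": 0, "az": 0, "fingers": 1},
  {"tx": 0, "ty": 0, "tz": -0.9, "ax": 0, "ay": 0, "az": 0, "fingers": 1},
  {"tx": 0, "ty": 0, "tz": -0.9, "ax": 0, "ay": 0, "az": 0, "fingers": 1},
  {"tx": 0, "ty": 0, "tz": -0.9, "ax": 0, "ay": 0, "az": 0, "fingers": 1},
  {"tx": 0, "ty": 0, "tz": -0.9, "ax": 0, "ay": 0, "az": 0, "fingers": 1},
  {"tx": 0, "ty": 0, "tz": -0.9, "ax": 0, "ay": 0, "az": 0, "fingers": 1},
  {"tx": 0, "ty": 0, "tz": -0.9, "ax": 0, "ay": 0, "az": 0, "fingers": 1},
  {"tx": 0, "ty": 0, "tz": -0.9, "ax": 0, "ay": 0, "az": 0, "fingers": 1},
  {"tx": -0.43, "ty": 0, "tz": -0.3, "ax": 0, "ay": 0, "az": 0, "fingers": 1},
  {"tx": -0.43, "ty": 0, "tz": -0.1, "ax": 0, "ay": 0, "az": 0, "fingers": 1},
  {"tx": -0.43, "ty": 0, "tz": 0, "ax": 0, "ay": 0, "az": 0, "fingers": 1},
  {"tx": 0, "ty": 0, "tz": 0, "ax": 0, "ay": 0, "az": 0, "fingers": 1},
  {"tx": 0, "ty": 0, "tz": 0, "ax": 0, "ay": 0, "az": 0, "fingers": 1},
])

```text
time_s: 70.78
tcp_pos: [579.8, 433.4, 286.5]
orientation: [0.0, 1.0, -0.0, 0.0]
ft_force: [-0.2, 0.6, 0.6]
opening: 85.3
grasp_force: 0.0
```

```bash
python3 - <<'E'
from h import *
s=get_state();print(s['time_s'],s['tcp_pos'],s['ft_force'])
p=cam('wrist');q=load('w8.npz')
def top(p):
    c=proj(p,[[547.8,433.2,156]])[0].astype(int);g=p['pixels'].sum(2)/3.
    x0,y0=c[0]-12,c[1]-9
    w=np.clip(g[y0:y0+20,x0:x0+25]-172,0,20);m=cv2.moments(w);uv=(x0+m['m10']/m['m00'],y0+m['m01']/m['m00']);return np.round(onz(p,uv,156),1)
print('stylus top before',top(q),'after',top(p))
c=proj(p,[[547.8,433.2,63]])[0];c0=proj(q,[[547.8,433.2,63]])[0];print(c,c0)
sc=cam('scene')
for t in('knife_a','scraper_a','stylus'): print(t,[(round(d['conf'],2),d['position']) for d in look_for(sc,t)])
E
```

```text
70.775 [579.82677384 433.414672   286.46917975] [-0.24869731  0.56188576  0.56603792]
stylus top before [546.7 433.4 156. ] after [546.8 434.2 156. ]
[257.93664417 132.18355765] [257.15813362 131.69945275]
knife_a [(0.81, [262.6, 193.3]), (0.63, [240.6, 181.0]), (0.61, [410.0, 272.6]), (0.52, [248.5, 237.0])]
scraper_a [(0.85, [294.3, 209.6])]
stylus [(0.58, [405.4, 304.2])]
```

```bash
python3 - <<'E'
from h import *
p=cam('scene');q=cam('side')
hs=cv2.cvtColor(p['pixels'],cv2.COLOR_RGB2HSV).astype(int);hq=cv2.cvtColor(q['pixels'],cv2.COLOR_RGB2HSV).astype(int)
for i in(0,2,3):
    o,S=slotframe(i)
    for n,c in(('scene',p),('side',q)):
        pts=proj(c,[o+S@[d,0,0] for d in(-5,-55,-105,-125)])
        im=c['pixels']
        print(i,n,[(tuple(np.round(u,0).astype(int).tolist()),im[int(round(u[1])),int(round(u[0]))].tolist()) for u in pts])
for n,c in(('scene',p),('side',q)):
    for t in('knife_a','scraper_a'): print(n,t,[(round(d['conf'],2),d['position']) for d in look_for(c,t)][:3])
E
```

```text
0 scene [((289, 228), [116, 95, 63]), ((297, 211), [165, 113, 75]), ((304, 194), [161, 109, 73]), ((308, 188), [236, 234, 236])]
0 side [((243, 216), [155, 112, 73]), ((255, 209), [140, 99, 71]), ((267, 202), [136, 99, 76]), ((272, 199), [135, 112, 94])]
2 scene [((252, 209), [126, 103, 69]), ((259, 193), [162, 112, 74]), ((266, 177), [162, 111, 75]), ((269, 170), [196, 144, 102])]
2 side [((252, 196), [157, 113, 71]), ((263, 189), [142, 99, 67]), ((274, 182), [124, 88, 61]), ((279, 179), [96, 74, 54])]
3 scene [((235, 200), [133, 124, 116]), ((242, 184), [170, 120, 83]), ((249, 168), [187, 138, 99]), ((251, 162), [190, 141, 101])]
3 side [((256, 187), [175, 134, 77]), ((266, 180), [156, 107, 70]), ((277, 173), [156, 108, 71]), ((282, 170), [83, 76, 78])]
scene knife_a [(0.87, [240.4, 181.3]), (0.82, [259.2, 190.9]), (0.66, [411.5, 272.4])]
scene scraper_a [(0.7, [298.9, 210.0]), (0.32, [378.9, 350.8])]
side knife_a [(0.9, [276.6, 328.8]), (0.72, [264.7, 182.9]), (0.58, [262.5, 188.7])]
side scraper_a [(0.48, [254.3, 212.3])]
```

```bash
python3 -c "
from workcell import workorder
print(workorder.close_job())"
```

```text
the job is handed in; nothing more can be done
None
```

The job is handed in, but the hand-in gave no verdict: both palette knives and the one scraper present are home in slots of their own width, the start button was held down for about 2.5 s, and the stylus is back upright in its stand; that is from the cameras and contact forces (10–12 N on the button).

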